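# Fit the retaining clip on a banding-wheel spindle

## Task

Reassemble the banding wheel: stand the spindle in the bore of the cast base, plain end down and fully home, and let go of it. Then take the circlip pliers by the handles, squeeze them to spread the clip that is on their tips, and slide the open clip level down over the spindle to its groove, right above the bearing. Finish while still holding it there: the pliers stay in your grip, squeezed fully to their stop, with the spread clip around the groove; do not let go, and leave the cup and the tin undisturbed.

Things in the scene. Friction and masses are not known exactly. Their poses are not given: they have to be found in the camera images.
- spindle_bearing (a point): Loose steel spindle, 90 mm tall, 0.32 to 0.55 kg, standing upright on the bench. Foot up: journal 29 mm dia x 40 mm, foot chamfered 2.5 mm; collar 44 x 6; ball bearing 55 mm dia x 12 mm tall, the widest part: grip its rim; then groove, land, cone and head seat. This point is the bearing's centre, on the axis, 52 mm above the foot. z up along the shaft.
- spindle_groove (a point): Centre of the spindle's groove (31 mm dia, 2.6 mm wide), on the axis, 7.3 mm above spindle_bearing and 1.3 mm above the bearing's flat top face. Above the groove: land 34 mm dia, 6.4 mm tall; cone from 34 to 24 mm dia over 5.5 mm; head seat 24 mm dia, 17.5 mm, up to the spindle's top, 30.7 mm above this point. z up along the shaft.
- base_bore (a point): Cast-iron base, fixed: round foot 140 mm dia flaring up (below 35 mm) to an upright neck 46 mm dia with a flat top 58 mm above the bench. This point: centre of the mouth of its blind bore (31.6 mm dia, 42 mm deep, z up) in that top. With the spindle home the collar rests on the neck's top: spindle_bearing 12 mm and spindle_groove 19.3 mm above this point.
- pliers_grip (a point): External circlip pliers, 0.23 kg, lying flat, clip on their bent-down tips. Point midway between the black handles at half height (7 mm above the brick), 50 mm behind the pivot: grip here from above, a finger outside each handle. x to the tips, y to the left handle, z up. Handles 14 mm tall, 10 thick; here 56 mm over their outsides at rest, 41 squeezed (then parallel).
- pliers_pivot (a point): Pivot of the pliers, underside of the joint, 50 mm ahead of pliers_grip, 7 mm below it; same axes. Black grips 34 to 113 mm behind it; jaws 27 mm wide at rest, 44 spread, 13.5 high, reach 62 mm ahead. Centre of mass about 18 mm behind it: held loosely, the nose droops, so squeeze to the stop before lifting. Tips 60 mm ahead, 21.5 mm down; they stay in the clip's lugs throughout.
- brick_top (a point): Centre of the flat top of the fixed cream firebrick on which the pliers lie: 114 mm along the pliers (x, towards their tips), 230 mm across (y), 32 mm high. The jaws and tips overhang its front edge, the handles' ends its rear edge. pliers_grip is over it, 7 mm above this top: keep the fingertips above the brick.
- clip_center (a point): Centre of the opening of the C-shaped steel clip when fully spread (5 mm farther ahead at rest), at half its 2 mm thickness. With the pliers, 123.4 mm ahead of pliers_grip (x), 27 mm below it. Level, gap to the handles; inner dia 32 mm at rest (too small for the land), about 39 spread; outer dia 48 spread (lugs reach 28 out). On the bearing's top face this point is 1 mm above that face.
- pliers_left (a joint): Angle of the pliers' left handle, rad; the right one mirrors it. 0 at rest (sprung open), 0.157 at the solid stop (to 0.17 if gripped hard), clip fully spread. At pliers_grip each handle moves in 7.5 mm; the spring resists with about 4 N on each handle at the start and 12 N at the stop. Gripping harder against the stop does no harm.
- cup_mid (a point): Bystander: clay cup, 76 mm dia, 75 mm tall; the point is its centre.
- tin_mid (a point): Bystander: round metal grease tin, 71 mm dia, 46 mm tall; the point is its centre.
There are look-alikes about, which are no part of the job. Of the things shaped like the part that bears pliers_grip, the dark steel one is meant.

How it is judged:
By the outcome, as a careful person would: the job done as asked, in the order asked, and still so for the second after the job is handed in, while the arm keeps its last pose, push and grip.
It also fails if it takes over 53 s, if anything falls off the work surface, if the arm or the gripper's body presses on something with over 40 N, if the wrist force passes 120 N, or if a joint passes its speed limit or range.

## Robot

A 6-joint arm with a two-finger parallel gripper is mounted at the origin on the work surface. World frame = base frame: x ahead of the robot, y to its left, z up, the work surface at z = 0. Lengths are in m, angles in rad, forces in N, time in s.
With the tool pointing down it reaches from about 0.425 to 0.95 m from the base axis. Payload 14.7 kg.
Tool frame: the origin (TCP) lies at the very end of the fingers, on their centre line; the grasp point (between the pads) lies 19 mm behind it; x points along the fingers, z is the direction in which the jaws open and shut, and the axes are right-handed (so a half turn about x gives the same grasp; the last joint's range is limited). The gripper opens to 85 mm and grips with 20 to 120 N. Pads are 22 mm wide; open, the fingers measure 114 mm over their backs; the gripper's body (76 mm by 85 mm) begins 54 mm behind the grasp point. The pads swing forward as they close: fully open they stand 13 mm farther back than shut.
Start: joints at [1.147, 0.48, 1.596, -0, 1.065, -0.047], TCP at [0.239, 0.604, 0.231] pointing down, gripper open.
Joint ranges: [-2.75, 2.75], [-0.82, 2.05], [0.23, 2.67], [-1.56, 4.7], [0.09, 2.69], [-2.92, 2.92]. Speed limits (rad/s): [1.89, 1.89, 2.39, 3.01, 3.01, 3.01].

## Interface

Orientations are given as [roll, pitch, yaw] about the fixed x, y, z axes, in that order (R = Rz(yaw) Ry(pitch) Rx(roll)).
In Python, from bench import status, camera, job gives the robot as it stands.
- The arm moves only by the shell command python3 -m handwheel 'ROWS' [OPENING]. ROWS is JSON, a list of rows, each an object of numbers: "x", "y", "z": the shift along the tool's x, y, z in cm; "yaw": the turn about the tool's x in rad. In form: [{"x": .., "y": .., "z": .., "yaw": ..}, ...]. A call has 1 to 5 rows; each row shifts and turns the commanded pose from where the row before left it, along the tool's axes as they then stand; what a row does not reach is not made up. A row lasts 1/12 s, in which the tool goes at most 41.7 mm and 7.16 degrees, less where a joint would pass 70% of its speed; a pose out of reach is approached as far as the arm can. A call is refused whole if a number of a shift passes 4.17 or a number of a turn 0.125, either way. A call with a gripper value outside its range is refused whole. OPENING is the finger opening in cm, from 0 to 8.54, set as the call begins (- or left out, the last holds). The fingers move at their own pace and stop on an object; the grip force is fixed at half the most. Time passes only in rows, so rows that do not move let the fingers close. It gives the time, the measured TCP pose, the force and the opening at its end, in the units of the state.
- status.sense(): the state, without advancing time (a new reading comes with each control period).
- camera(name): name is "scene" or "top" or "wrist"; returns a dict with "frame" (480x640x3 uint8, blue, green, red), "K" (3x3 intrinsics, pixels), "rvec" (rotation vector, rad) and "tvec" (3), from world to camera coordinates, as OpenCV has them; the wrist camera has in their place "tool_from_camera" (4x4, takes a point from camera to tool coordinates, whose origin is the TCP and whose axes are the tool frame's). Camera axes: x right, y down, z forward; pixel columns grow to the right and rows downward; lengths in m; the calibration is good to about 2 mm. A picture is of the moment at which its call begins: read the wrist's pose just before it. There is no depth.
- job.hand_in(): hands the job in, once; it reports no verdict.
The state is a dict: "time": time; "joints": joint angles; "qd": joint speeds; "joint_torque": joint torques, N m; "eef_pos": TCP position; "orientation": TCP orientation; "force": force on the tool from outside, world axes, zero at the start; "ft_torque": the same for the moment, N m; "gripper_width": finger opening in m.
Only numpy, scipy, OpenCV 4.12 (cv2) and the standard library are available. Lean on these libraries where they do the work, as an engineer would, in place of code of your own. Each camera call takes 0.05 s, during which the arm holds its last target.

## Working session

There is one attempt and no reset: what is moved stays moved. The work goes in short steps, Python scripts to look and compute and a shell command to move; the robot and the scene stay as the last step left them, time stands still between calls to the robot, and variables do not carry over. Pictures are saved under pics/ and viewed, and the job is handed in when it is done.

```bash
ls -la; mkdir -p pics
python3 - <<'E'
from bench import status,camera
import cv2
print(status.sense())
for n in ("scene","top","wrist"):
    c=camera(n); cv2.imwrite(f"pics/{n}0.png",c["frame"]); print(n,{k:v for k,v in c.items() if k!="frame"})
E
```

```text
total 12
drwxr-xr-x  3 agent agent 4096 Dec  7 14:07 .
drwxr-xr-x 23 root  root  4096 Dec  7 14:07 ..
drwxr-xr-x  2 agent agent 4096 Dec  7 14:07 pics
{'time': 0.0, 'joints': array([ 1.14739819e+00,  4.80856477e-01,  1.59686770e+00, -1.71398049e-05,
        1.06511581e+00, -4.66226400e-02]), 'qd': array([-1.17393237e-03,  9.32560646e-04,  1.59244404e-03,  1.53175653e-04,
       -6.10948956e-04,  5.95593526e-05]), 'joint_torque': array([-8.54042128e-06, -9.50639820e+01, -4.30176365e+01, -9.39340407e-05,
        1.24753287e-02, -8.24129279e-05]), 'eef_pos': array([0.23897793, 0.60402472, 0.23065871]), 'orientation': array([ 3.10698249,  1.5695489 , -1.98217368]), 'force': array([ 0.7474968 , -0.04007263, -0.27115572]), 'ft_torque': array([-0.00241298, -0.021398  , -0.00911291]), 'gripper_width': 0.08549941084624253}
scene {'K': array([[593.21209125,   0.        , 319.01013291],
       [  0.        , 593.21209125, 240.57236346],
       [  0.        ,   0.        ,   1.        ]]), 'rvec': array([ 2.31697707,  0.68671542, -0.276076  ]), 'tvec': array([-0.36074046, -0.11801076,  1.47695276])}
top {'K': array([[602.34364636,   0.        , 317.60157702],
       [  0.        , 602.34364636, 241.34504196],
       [  0.        ,   0.        ,   1.        ]]), 'rvec': array([ 2.10505744, -2.16761641,  0.13340525]), 'tvec': array([0.05244234, 0.42313426, 1.3341537 ])}
wrist {'K': array([[337.23354439,   0.        , 322.22648973],
       [  0.        , 337.23354439, 243.13446421],
       [  0.        ,   0.        ,   1.        ]]), 'tool_from_camera': array([[ 2.41167074e-06, -3.27847211e-01,  9.44730759e-01,
        -1.43214851e-01],
       [ 2.71738996e-04, -9.44730724e-01, -3.27847199e-01,
         8.55981090e-02],
       [ 9.99999963e-01,  2.57510847e-04,  8.68104925e-05,
        -1.26350766e-03],
       [ 0.00000000e+00,  0.00000000e+00,  0.00000000e+00,
         1.00000000e+00]])}
```

View pics/scene0.png

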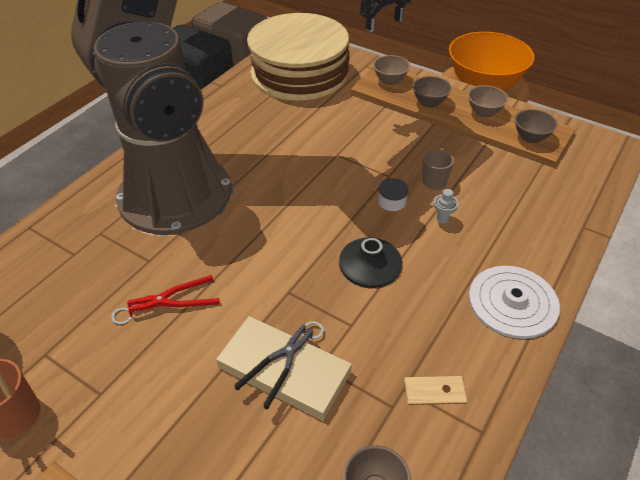

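View pics/top0.png

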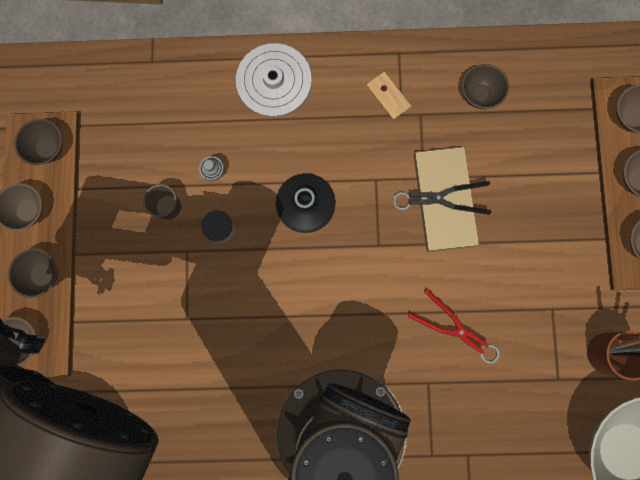

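View pics/wrist0.png

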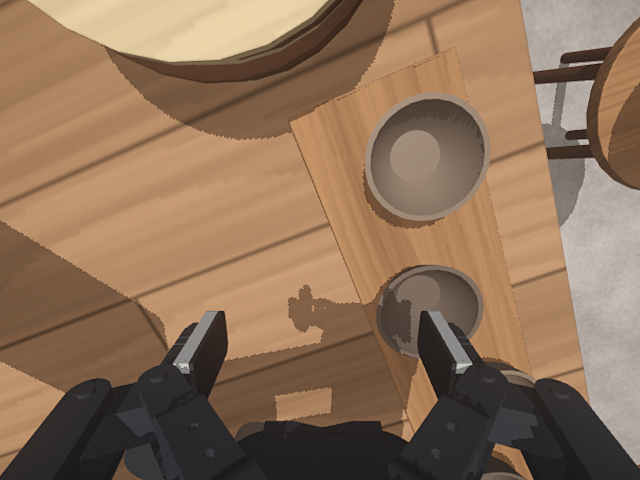

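The look-alikes:
- **Pliers:** dark pair on the brick at scene (290,350), red pair at (165,300). I take the dark pair.
- **Base:** dark base at scene (370,260), wheel disc with a hub at (515,297), wood block with a hole at (446,389). I take the dark base.
- **Spindle:** only one, at scene (446,207).
- **Cups:** cup at (437,168), tin at (393,194).

Next I'll crop in close.

Run:
```python
import cv2,numpy as np
s=cv2.imread("pics/scene0.png");t=cv2.imread("pics/top0.png")
def crop(im,x,y,w,h,k):return cv2.resize(im[y:y+h,x:x+w],None,fx=k,fy=k,interpolation=cv2.INTER_CUBIC)
a=crop(s,330,140,150,150,4)
cv2.imwrite("pics/c1.png",a)
cv2.imwrite("pics/c2.png",crop(s,210,310,150,110,5))
cv2.imwrite("pics/c3.png",crop(t,140,140,200,100,4))
cv2.imwrite("pics/c4.png",crop(t,380,140,120,120,5))
```

```text
(no output)
```

View pics/c1.png

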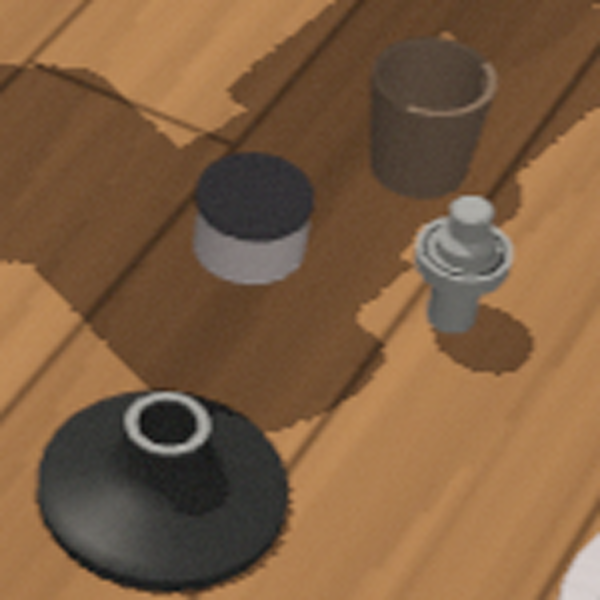

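View pics/c2.png

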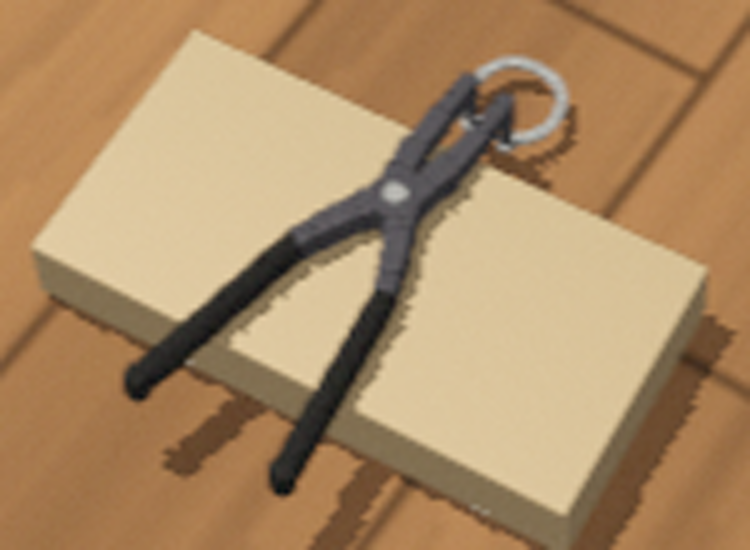

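View pics/c3.png

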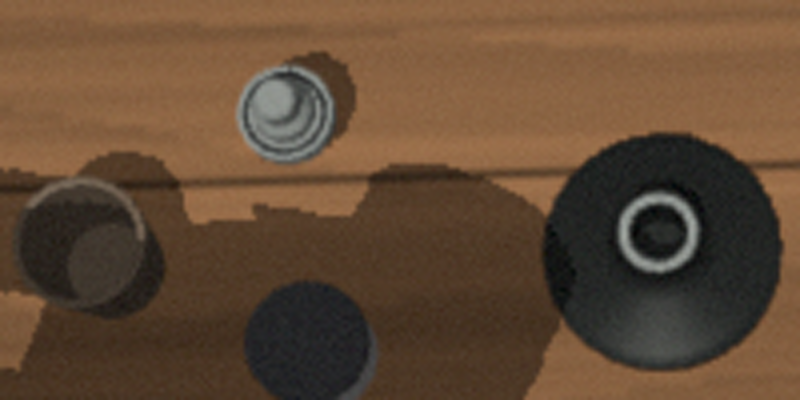

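View pics/c4.png

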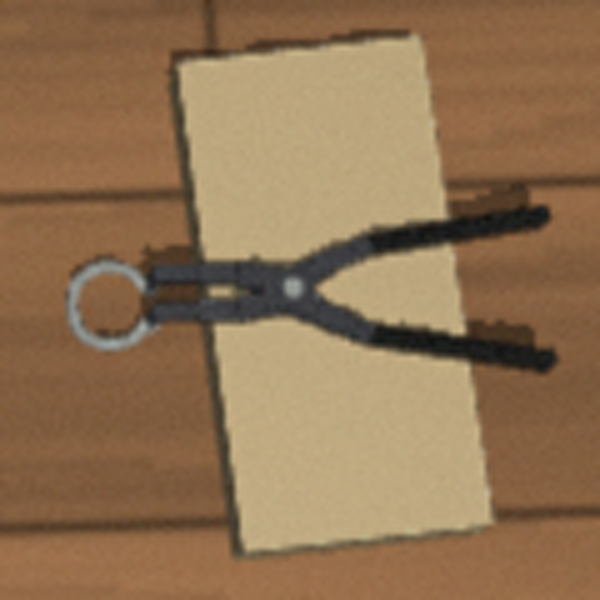

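```bash
cat > h.py <<'E'
import numpy as np,cv2
CAM={"scene":(np.array([[593.21209125,0,319.01013291],[0,593.21209125,240.57236346],[0,0,1]]),np.array([2.31697707,0.68671542,-0.276076]),np.array([-0.36074046,-0.11801076,1.47695276])),
"top":(np.array([[602.34364636,0,317.60157702],[0,602.34364636,241.34504196],[0,0,1]]),np.array([2.10505744,-2.16761641,0.13340525]),np.array([0.05244234,0.42313426,1.3341537]))}
def ray(K,R,t,uv):
    d=R.T@np.linalg.inv(K)@np.array([uv[0],uv[1],1.]); return -R.T@t,d/np.linalg.norm(d)
def cray(n,uv):
    K,r,t=CAM[n]; return ray(K,cv2.Rodrigues(r)[0],t,uv)
def plane(o,d,z): return o+d*(z-o[2])/d[2]
def tri(rays):
    A=sum(np.eye(3)-np.outer(d,d) for o,d in rays); b=sum((np.eye(3)-np.outer(d,d))@o for o,d in rays)
    return np.linalg.solve(A,b)
def Rrpy(r):
    from scipy.spatial.transform import Rotation as Ro
    return Ro.from_euler('xyz',r).as_matrix()
def wray(c,pos,rpy,uv):
    T=c["tool_from_camera"];R=Rrpy(rpy); o=pos+R@T[:3,3]
    d=R@T[:3,:3]@np.linalg.inv(c["K"])@np.array([uv[0],uv[1],1.]); return o,d/np.linalg.norm(d)
def wproj(c,pos,rpy,P):
    T=c["tool_from_camera"];R=Rrpy(rpy)
    p=T[:3,:3].T@(R.T@(np.asarray(P)-pos)-T[:3,3]); q=c["K"]@p; return q[:2]/q[2]
def proj(n,P):
    K,r,t=CAM[n]; return cv2.projectPoints(np.array([P],float),r,t,K,None)[0].ravel()
E
python3 - <<'E'
from h import *
np.set_printoptions(precision=4,suppress=True)
L={"bearingtop":((211.5,168.2),(446,202),.058),"head":((208.5,164.2),(448,192.5),.09),"bore":((304.75,198),(372,245.5),.058),"pivot":((438.4,197.4),(289,348.4),.046),"clip":((402,201),(313.4,330.6),.012),
"hl":((489,183),(237.4,387),.039),"hr":((489.4,212),(266.6,406),.039),"cup":((160.5,200.5),(437.5,159),.075),"tin":((217.2,225.5),(393.7,188.5),.046),
"b1":((380+175/5,140+60/5),(380-170+195/5-0,310+30/5),.032)}
for k,(a,b,z) in L.items():
    ra,rb=cray("top",a),cray("scene",b)
    print(k,plane(*ra,z),plane(*rb,z),tri([ra,rb]))
E
```

```text
bearingtop [0.5959 0.2758 0.058 ] [0.6    0.2764 0.058 ] [0.5981 0.2774 0.0556]
head [0.5963 0.2762 0.09  ] [0.6008 0.274  0.09  ] [0.5986 0.2778 0.0855]
bore [0.5198 0.0657 0.058 ] [0.5239 0.0667 0.058 ] [0.5218 0.0669 0.0559]
pivot [ 0.514  -0.2355  0.046 ] [ 0.5175 -0.2353  0.046 ] [ 0.5156 -0.235   0.0435]
clip [ 0.5156 -0.1575  0.012 ] [ 0.521  -0.1582  0.012 ] [ 0.5179 -0.1569  0.0074]
hl [ 0.5452 -0.353   0.039 ] [ 0.4832 -0.3489  0.039 ] [ 0.5194 -0.3537  0.0898]
hr [ 0.4782 -0.3493  0.039 ] [ 0.5496 -0.35    0.039 ] [ 0.5088 -0.3466 -0.0163]
cup [0.5209 0.3868 0.075 ] [0.5238 0.3859 0.075 ] [0.5222 0.388  0.0725]
tin [0.4655 0.2656 0.046 ] [0.4717 0.2641 0.046 ] [0.468  0.2678 0.0408]
b1 [ 0.6257 -0.1904  0.032 ] [ 0.4015 -0.2102  0.032 ] [ 0.5283 -0.2265  0.1875]
```

```bash
cat >> h.py <<'E'
def go(target,zdir=None):
    """print shift (cm) in tool axes to reach target TCP; optional zdir = wanted tool z direction angle (deg, world)"""
    from bench import status
    s=status.sense();R=Rrpy(s["orientation"]);d=R.T@(np.array(target)-s["eef_pos"])*100
    a=np.degrees(np.arctan2(R[1,2],R[0,2])); print("t %.2f pos"%s["time"],s["eef_pos"].round(4),"zdir %.2f"%a,"tilt",R[:,0].round(4),"F",s["force"].round(1),"w %.4f"%s["gripper_width"],"\nshift cm xyz",d.round(2))
    if zdir is not None:
        # tool x is down: yaw about tool x by +t turns z dir by -t seen from above
        w=(a-zdir+90)%180-90; print("yaw rad needed",np.radians(w).round(4))
E
python3 - <<'E'
from h import *
from bench import status
print(Rrpy(status.sense()["orientation"]).round(3))
go((.598,.276,.2),0)
E
```

```text
[[-0.    -0.93   0.368]
 [-0.001  0.368  0.93 ]
 [-1.     0.    -0.001]]
t 0.15 pos [0.239  0.6042 0.2308] zdir 68.41 tilt [-3.e-04 -8.e-04 -1.e+00] F [ 0.  -0.7  1.9] w 0.0855 
shift cm xyz [  3.1  -45.45 -17.3 ]
yaw rad needed 1.194
```

```bash
python3 -m handwheel '[{"x":0.3,"y":-2,"yaw":0.12},{"x":0.3,"y":-2,"yaw":0.12},{"x":0.3,"y":-2,"yaw":0.12},{"x":0.3,"y":-2,"yaw":0.12},{"x":0.3,"y":-2,"yaw":0.12}]' 8.5
python3 -m handwheel '[{"y":-3,"yaw":0.12},{"y":-3,"yaw":0.12},{"y":-3,"yaw":0.12},{"y":-3,"yaw":0.12},{"y":-3,"yaw":0.11}]'
python3 -c "
from h import *
go((.598,.276,.2),0)"
```

```text
t 0.15 pos [0.239  0.6042 0.2308] zdir 68.41 tilt [-3.e-04 -8.e-04 -1.e+00] F [ 0.  -0.7  1.9] w 0.0855 
shift cm xyz [  3.1  -45.45 -17.3 ]
yaw rad needed 1.194invalid input
invalid input
```

```bash
python3 -m handwheel '[{"x":0.3,"y":-2,"z":0,"yaw":0.12},{"x":0.3,"y":-2,"z":0,"yaw":0.12},{"x":0.3,"y":-2,"z":0,"yaw":0.12},{"x":0.3,"y":-2,"z":0,"yaw":0.12},{"x":0.3,"y":-2,"z":0,"yaw":0.12}]' 8.5
python3 -c "
from h import *
go((.598,.276,.2),0)"
```

```text
time: 0.57
eef_pos: [0.3203, 0.5469, 0.2158]
orientation: [-2.575, 1.571, -1.987]
force: [0.3, -0.2, -0.5]
gripper_width: 0.0851
t 0.57 pos [0.3203 0.5469 0.2158] zdir 33.70 tilt [-1.e-04 -2.e-04 -1.e+00] F [ 0.3 -0.2 -0.5] w 0.0851 
shift cm xyz [  1.58 -37.94   8.07]
yaw rad needed 0.5882
```

```bash
python3 -m handwheel '[{"x":0.3,"y":-3.5,"z":1,"yaw":0.12},{"x":0.3,"y":-3.5,"z":1.2,"yaw":0.12},{"x":0.3,"y":-3.5,"z":1.5,"yaw":0.12},{"x":0.3,"y":-3.5,"z":1.7,"yaw":0.12},{"x":0.3,"y":-3.5,"z":2,"yaw":0.11}]'
python3 -c "
from h import *
go((.598,.276,.2),0)"
```

```text
time: 0.98
eef_pos: [0.4498, 0.4069, 0.201]
orientation: [1.214, 1.571, 1.213]
force: [-0.1, -0.5, -0.0]
gripper_width: 0.085
t 0.98 pos [0.4498 0.4069 0.201 ] zdir -0.10 tilt [ 0.e+00  1.e-04 -1.e+00] F [-0.1 -0.5 -0. ] w 0.0850 
shift cm xyz [  0.1  -13.06  14.84]
yaw rad needed -0.0017
```

```bash
python3 -m handwheel '[{"x":0.4,"y":-2.6,"z":3,"yaw":0},{"x":0.4,"y":-2.6,"z":3,"yaw":0},{"x":0.4,"y":-2.6,"z":3,"yaw":0},{"x":0.4,"y":-2.6,"z":3,"yaw":0},{"x":0.4,"y":-2.6,"z":2.8,"yaw":0}]'
python3 -m handwheel '[{"x":0,"y":0,"z":0,"yaw":0},{"x":0,"y":0,"z":0,"yaw":0}]'
cat >> h.py <<'E'
def snap(n,name):
    from bench import status,camera
    import pickle
    s=status.sense();c=camera(n);cv2.imwrite(f"pics/{name}.png",c["frame"])
    pickle.dump((c,s["eef_pos"],s["orientation"]),open(f"pics/{name}.pkl","wb")); return c,s["eef_pos"],s["orientation"]
def wpix(name,uv,z):
    import pickle
    c,p,o=pickle.load(open(f"pics/{name}.pkl","rb")); return plane(*wray(c,p,o,uv),z)
E
python3 -c "
from h import *
go((.598,.276,.2),0);c,p,o=snap('wrist','w1');print(wproj(c,p,o,(.598,.276,.052)))"
```

```text
time: 1.4
eef_pos: [0.5987, 0.277, 0.181]
orientation: [-2.938, 1.571, -2.934]
force: [-0.4, 0.5, 0.0]
gripper_width: 0.0848
time: 1.57
eef_pos: [0.5984, 0.2768, 0.1805]
orientation: [-2.663, 1.57, -2.662]
force: [-0.5, -0.1, 0.2]
gripper_width: 0.0851
t 1.57 pos [0.5984 0.2768 0.1805] zdir 0.05 tilt [-8.e-04 -4.e-04 -1.e+00] F [-0.5 -0.1  0.2] w 0.0851 
shift cm xyz [-1.95 -0.08 -0.04]
yaw rad needed 0.0008
[323.44957321 232.22217026]
```

View pics/w1.png

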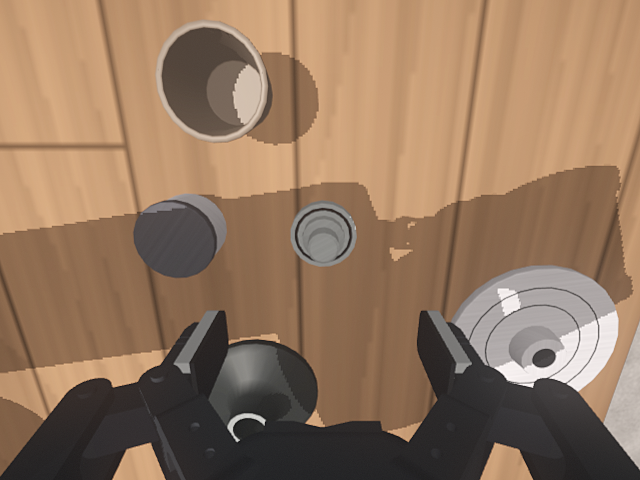

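The wrist view shows the spindle bearing ring at about (323,234), with the cup at (213,80), the tin at (180,237) and the base neck at (247,428).

Run:
```python
from h import *
im=cv2.imread('pics/w1.png')
cv2.imwrite('pics/w1c.png',cv2.resize(im[190:280,275:375],None,fx=6,fy=6,interpolation=cv2.INTER_CUBIC))
```

```text
(no output)
```

View pics/w1c.png

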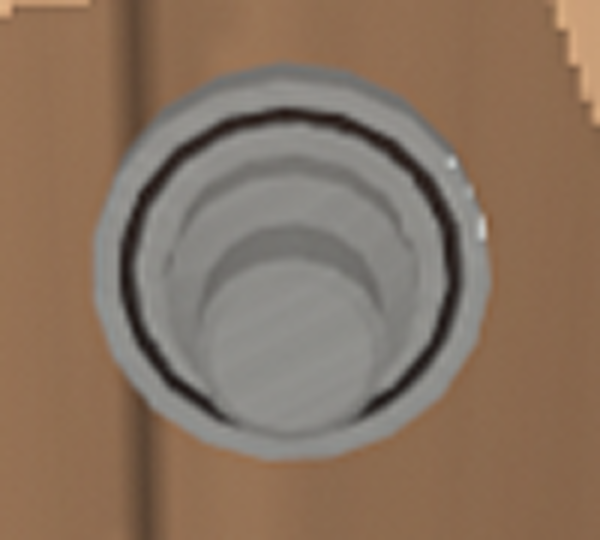

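Run:
```python
from h import *
print(wpix('w1',(323.7,234.2),.058),wpix('w1',(323.3,247.5),.09))
```

```text
[0.59819203 0.27615942 0.058     ] [0.59779713 0.27605859 0.09      ]
```

```bash
python3 -m handwheel '[{"x":3.5,"y":-0.07,"z":-0.03,"yaw":0},{"x":3.5,"y":0,"z":0,"yaw":0},{"x":3.5,"y":0,"z":0,"yaw":0},{"x":3,"y":0,"z":0,"yaw":0},{"x":1,"y":0,"z":0,"yaw":0}]'
python3 -m handwheel '[{"x":0,"y":0,"z":0,"yaw":0},{"x":0,"y":0,"z":0,"yaw":0}]'
python3 -c "
from h import *
go((.598,.276,.036),0)"
```

```text
time: 2.03
eef_pos: [0.5935, 0.2782, 0.0323]
orientation: [-2.785, 1.565, -2.779]
force: [-1.5, -0.8, 0.5]
gripper_width: 0.0848
time: 2.2
eef_pos: [0.5968, 0.2788, 0.0371]
orientation: [1.261, 1.571, 1.266]
force: [0.1, 0.1, 1.9]
gripper_width: 0.0854
t 2.20 pos [0.5968 0.2788 0.0371] zdir 0.29 tilt [ 0.e+00  1.e-04 -1.e+00] F [0.1 0.1 1.9] w 0.0854 
shift cm xyz [ 0.11 -0.28  0.12]
yaw rad needed 0.005
```

```bash
python3 -m handwheel '[{"x":0,"y":0,"z":0,"yaw":0},{"x":0,"y":0,"z":0,"yaw":0},{"x":0,"y":0,"z":0,"yaw":0}]'
python3 -c "
from h import *
go((.598,.276,.036),0)"
```

```text
time: 2.45
eef_pos: [0.5979, 0.2785, 0.0381]
orientation: [0.385, 1.568, 0.389]
force: [-1.1, -0.3, -0.2]
gripper_width: 0.0849
t 2.45 pos [0.5979 0.2785 0.0381] zdir 0.23 tilt [ 0.0024  0.001  -1.    ] F [-1.1 -0.3 -0.2] w 0.0849 
shift cm xyz [ 0.21 -0.25  0.01]
yaw rad needed 0.0041
```

```bash
python3 -m handwheel '[{"x":0.2,"y":-0.25,"z":0,"yaw":0},{"x":0,"y":0,"z":0,"yaw":0},{"x":0,"y":0,"z":0,"yaw":0}]'
python3 -c "
from h import *
go((.598,.276,.036),0);c,p,o=snap('wrist','w2');print(wproj(c,p,o,(.598,.276,.058)))"
```

```text
time: 2.7
eef_pos: [0.5971, 0.2753, 0.0345]
orientation: [0.227, 1.571, 0.231]
force: [0.5, -0.4, -0.3]
gripper_width: 0.0851
t 2.70 pos [0.5971 0.2753 0.0345] zdir 0.21 tilt [ 2.e-04  0.e+00 -1.e+00] F [ 0.5 -0.4 -0.3] w 0.0851 
shift cm xyz [-0.15  0.07  0.09]
yaw rad needed 0.0037
[327.57743528 337.44598779]
```

View pics/w2.png

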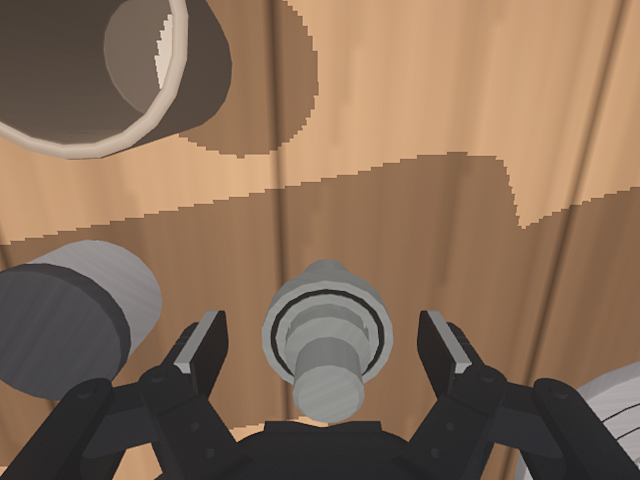

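The spindle stands between the open fingers, bearing at (327,336), with clear space to the tin and cup. I'll close on the rim.

```bash
python3 -m handwheel '[{"x":0,"y":0,"z":0,"yaw":0},{"x":0,"y":0,"z":0,"yaw":0},{"x":0,"y":0,"z":0,"yaw":0},{"x":0,"y":0,"z":0,"yaw":0},{"x":0,"y":0,"z":0,"yaw":0}]' 4.5
python3 -m handwheel '[{"x":0,"y":0,"z":0,"yaw":0},{"x":0,"y":0,"z":0,"yaw":0},{"x":0,"y":0,"z":0,"yaw":0}]'
python3 -c "
from h import *
go((.598,.276,.036),0);c,p,o=snap('wrist','w3')"
```

```text
time: 3.17
eef_pos: [0.5972, 0.2756, 0.0348]
orientation: [0.475, 1.57, 0.479]
force: [-0.2, -1.0, 7.2]
gripper_width: 0.0527
time: 3.42
eef_pos: [0.5972, 0.2756, 0.0348]
orientation: [0.487, 1.57, 0.491]
force: [-1.1, -0.5, 7.4]
gripper_width: 0.0532
t 3.42 pos [0.5972 0.2756 0.0348] zdir 0.23 tilt [ 4.e-04  2.e-04 -1.e+00] F [-1.1 -0.5  7.4] w 0.0532 
shift cm xyz [-0.12  0.04  0.08]
yaw rad needed 0.004
```

View pics/w3.png

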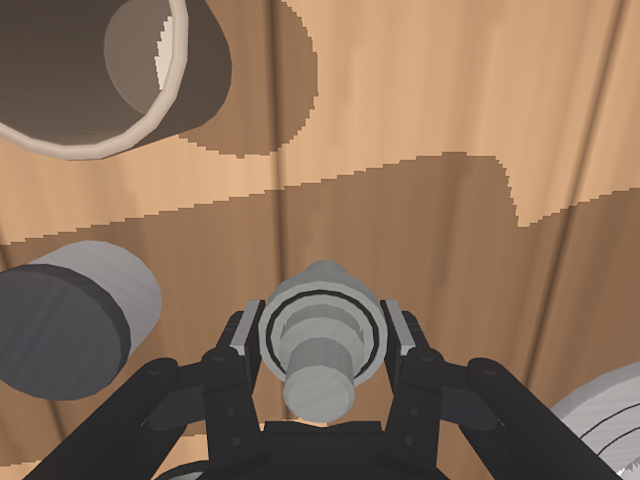

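```bash
python3 - <<'E'
from h import *
for n in('w3',):
  print(wpix(n,(323,333),.058),wpix(n,(318.5,394.5),.09), wpix(n,(319,395),.09))
E
python3 -m handwheel '[{"x":-1,"y":0,"z":0,"yaw":0},{"x":-2,"y":0,"z":0,"yaw":0},{"x":-3,"y":0,"z":0,"yaw":0},{"x":-3,"y":0,"z":0,"yaw":0},{"x":-2,"y":0,"z":0,"yaw":0}]'
python3 -c "
from h import *
go((.522,.066,.14),0)"
```

```text
[0.59620941 0.27835147 0.058     ] [0.59466959 0.27650728 0.09      ] [0.5948334  0.27630273 0.09      ]
time: 3.88
eef_pos: [0.5973, 0.2757, 0.1471]
orientation: [0.38, 1.569, 0.384]
force: [1.8, 0.4, -5.1]
gripper_width: 0.053
t 3.88 pos [0.5973 0.2757 0.1471] zdir 0.23 tilt [ 1.2e-03  5.0e-04 -1.0e+00] F [ 1.8  0.4 -5.1] w 0.0530 
shift cm xyz [  0.69 -20.94  -7.62]
yaw rad needed 0.004
```

```bash
python3 -m handwheel '[{"x":0,"y":-2,"z":-0.8,"yaw":0},{"x":0,"y":-3,"z":-1.1,"yaw":0},{"x":0,"y":-3.5,"z":-1.3,"yaw":0},{"x":0,"y":-3.5,"z":-1.3,"yaw":0},{"x":0,"y":-3.5,"z":-1.3,"yaw":0}]'
python3 -m handwheel '[{"x":0,"y":-3,"z":-1,"yaw":0},{"x":0,"y":-2.4,"z":-0.8,"yaw":0},{"x":0,"y":0,"z":0,"yaw":0},{"x":0,"y":0,"z":0,"yaw":0},{"x":0,"y":0,"z":0,"yaw":0}]'
python3 -c "
from h import *
go((.522,.066,.14),0);c,p,o=snap('wrist','w4')
for P in((.522,.066,.058),): print(wproj(c,p,o,P))"
```

```text
time: 4.3
eef_pos: [0.5384, 0.119, 0.1446]
orientation: [-2.821, 1.57, -2.817]
force: [1.2, -0.4, -5.1]
gripper_width: 0.0537
time: 4.72
eef_pos: [0.5221, 0.0663, 0.1447]
orientation: [0.356, 1.57, 0.359]
force: [0.7, 0.3, -4.3]
gripper_width: 0.0528
t 4.72 pos [0.5221 0.0663 0.1447] zdir 0.19 tilt [ 4.e-04  2.e-04 -1.e+00] F [ 0.7  0.3 -4.3] w 0.0528 
shift cm xyz [ 0.47 -0.03 -0.01]
yaw rad needed 0.0034
[323.8604302  248.78490691]
```

View pics/w4.png

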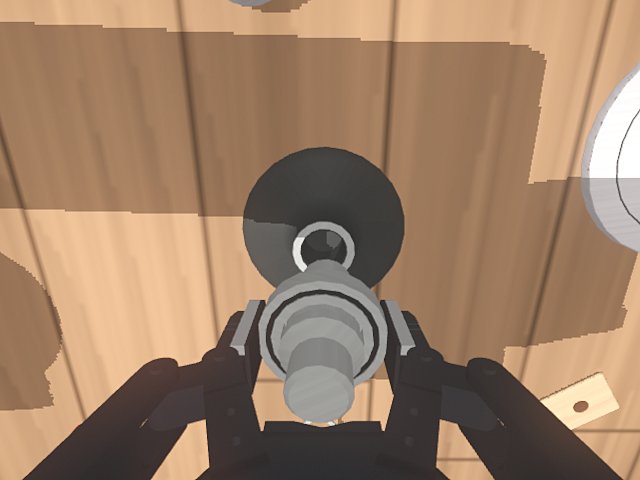

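```bash
cat >> h.py <<'E'
def tproj(c,P):
    T=c["tool_from_camera"]; p=(np.atleast_2d(P)-T[:3,3])@T[:3,:3]; q=p@c["K"].T; return q[:,:2]/q[:,2:]
def circ(cen,r,n=60):
    a=np.linspace(0,2*np.pi,n); return np.array(cen)+np.c_[np.zeros(n),r*np.cos(a),r*np.sin(a)]
def overlay(name,out,items,box,k):
    import pickle
    c,p,o=pickle.load(open(f"pics/{name}.pkl","rb")); R=Rrpy(o)
    x,y,w,h=box; im=cv2.resize(c["frame"][y:y+h,x:x+w],None,fx=k,fy=k,interpolation=cv2.INTER_CUBIC)
    for P,frame,col in items:
        P=np.atleast_2d(P)
        if frame=="w": P=(P-p)@R
        q=((tproj(c,P)-[x,y]+.5)*k-.5)
        cv2.polylines(im,[np.round(q*8).astype(np.int32)],False,col,1,cv2.LINE_AA,3)
    cv2.imwrite(f"pics/{out}.png",im)
def wcirc(cen,r,n=60):
    a=np.linspace(0,2*np.pi,n); return np.array(cen)+np.c_[r*np.cos(a),r*np.sin(a),np.zeros(n)]
E
python3 - <<'E'
from h import *
# tool x down: bearing centre 17.2mm behind TCP => x=-.0172
xb=.0348-.052
it=[(circ((xb-.006,0,0),.0275),'t',(0,0,255)),(circ((xb-.038,0,0),.012),'t',(0,0,255)),(circ((xb+.052,0,0),.012),'t',(255,0,0)),
(wcirc((.522,.066,.058),.023),'w',(0,255,0)),(wcirc((.522,.066,.058),.0158),'w',(0,255,0)),(wcirc((.522,.066,.0),.07),'w',(0,255,0))]
overlay('w4','w4o',it,(230,140,190,290),2)
overlay('w4','w4p',it,(250,205,150,80),5)
overlay('w4','w4q',it,(250,270,150,155),4)
E
```

```text
(no output)
```

View pics/w4p.png

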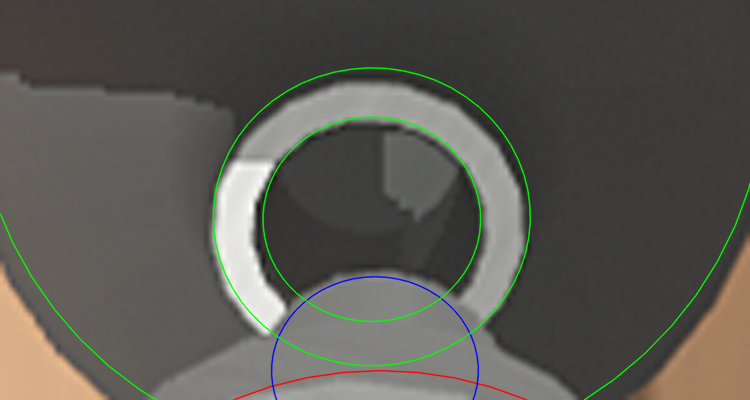

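View pics/w4q.png

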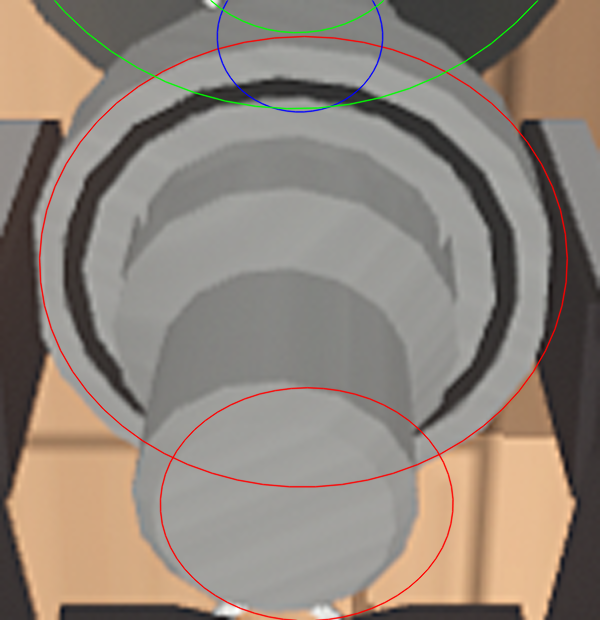

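Bore mouth in the picture is at about (324,249) and sits ~2 mm to -y of my estimate. The gripped spindle is tilted about 1° in x and is otherwise centred. I'll lower to just above the mouth with a small correction and look again.

```bash
python3 -m handwheel '[{"x":1,"y":-0.1,"z":0,"yaw":0},{"x":2,"y":-0.1,"z":0,"yaw":0},{"x":1.4,"y":0,"z":0,"yaw":0},{"x":0,"y":0,"z":0,"yaw":0},{"x":0,"y":0,"z":0,"yaw":0}]'
python3 - <<'E'
from h import *
go((.5217,.064,.1),0);c,p,o=snap('wrist','w5');snap('scene','s5');snap('top','t5')
xb=.0348-.052
it=[(circ((xb-.006,0.0006,-.0008),.0275),'t',(0,0,255)),(circ((xb-.038,0.0006,-.002),.012),'t',(0,0,255)),(circ((xb+.052,0.0006,0),.012),'t',(255,0,0)),
(wcirc((.5217,.064,.058),.023),'w',(0,255,0)),(wcirc((.5217,.064,.058),.0158),'w',(0,255,0)),(wcirc((.5217,.064,.0),.07),'w',(0,255,0))]
overlay('w5','w5o',it,(200,140,240,290),2)
overlay('w5','w5p',it,(250,205,150,120),5)
s=cv2.imread('pics/s5.png');cv2.imwrite('pics/s5c.png',cv2.resize(s[190:300,310:430],None,fx=5,fy=5,interpolation=cv2.INTER_CUBIC))
E
```

```text
time: 5.18
eef_pos: [0.5212, 0.0647, 0.0994]
orientation: [-3.091, 1.569, -3.086]
force: [-0.6, -0.5, -3.9]
gripper_width: 0.0529
t 5.18 pos [0.5212 0.0647 0.0994] zdir 0.28 tilt [-2.2e-03 -1.0e-04 -1.0e+00] F [-0.6 -0.5 -3.9] w 0.0529 
shift cm xyz [-0.06 -0.07  0.05]
yaw rad needed 0.005
```

View pics/w5p.png

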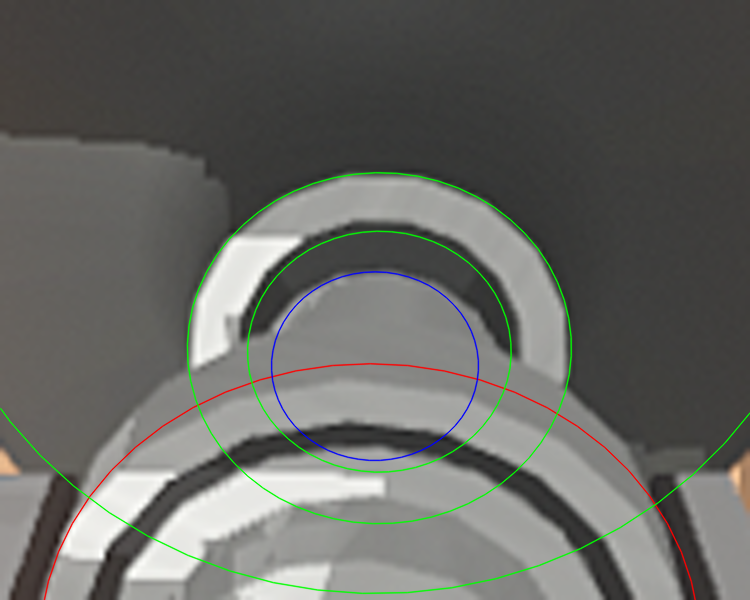

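View pics/s5c.png

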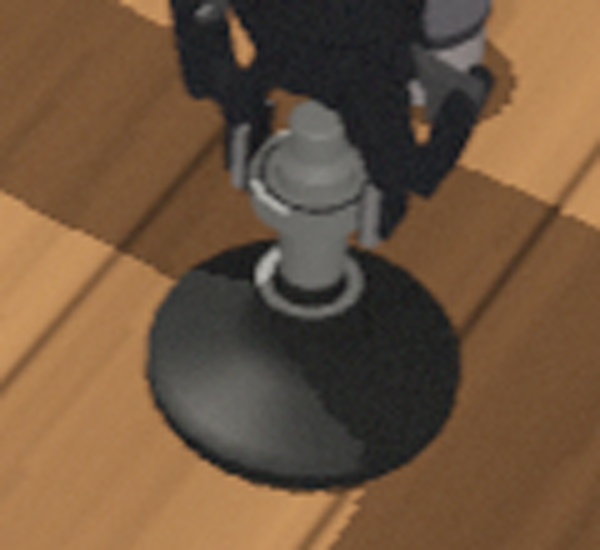

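```bash
python3 -m handwheel '[{"x":0.6,"y":-0.1,"z":0.05,"yaw":0},{"x":0.6,"y":0,"z":0,"yaw":0},{"x":0.6,"y":0,"z":0,"yaw":0},{"x":0.3,"y":0,"z":0,"yaw":0}]'
python3 -c "
from h import *
go((.5217,.064,.053),0)"
```

```text
time: 5.67
eef_pos: [0.522, 0.0632, 0.0787]
orientation: [2.966, 1.57, 2.97]
force: [-0.9, 1.9, -2.8]
gripper_width: 0.0526
t 5.67 pos [0.522  0.0632 0.0787] zdir 0.22 tilt [-4.e-04  1.e-04 -1.e+00] F [-0.9  1.9 -2.8] w 0.0526 
shift cm xyz [ 2.57  0.08 -0.03]
yaw rad needed 0.0039
```

```bash
python3 -m handwheel '[{"x":0.5,"y":0,"z":0,"yaw":0},{"x":0.5,"y":0,"z":0,"yaw":0},{"x":0.5,"y":0,"z":0,"yaw":0},{"x":0.3,"y":0,"z":0,"yaw":0}]'
python3 -c "
from h import *
go((.5217,.064,.053),0)"
```

```text
time: 6.0
eef_pos: [0.5222, 0.0632, 0.0606]
orientation: [3.021, 1.57, 3.025]
force: [-2.2, 4.3, -2.6]
gripper_width: 0.0529
t 6.00 pos [0.5222 0.0632 0.0606] zdir 0.23 tilt [-4.e-04  0.e+00 -1.e+00] F [-2.2  4.3 -2.6] w 0.0529 
shift cm xyz [ 0.76  0.08 -0.05]
yaw rad needed 0.004
```

```bash
python3 -m handwheel '[{"x":0.3,"y":0.06,"z":-0.03,"yaw":0},{"x":0.25,"y":0,"z":0,"yaw":0},{"x":0,"y":0,"z":0,"yaw":0}]'
python3 -c "
from h import *
go((.5217,.064,.053),0)"
```

```text
time: 6.25
eef_pos: [0.522, 0.0637, 0.0553]
orientation: [-2.628, 1.57, -2.624]
force: [0.4, 0.6, -5.2]
gripper_width: 0.0526
t 6.25 pos [0.522  0.0637 0.0553] zdir 0.23 tilt [-3.e-04 -1.e-04 -1.e+00] F [ 0.4  0.6 -5.2] w 0.0526 
shift cm xyz [ 0.23  0.03 -0.03]
yaw rad needed 0.0041
```

```bash
python3 -m handwheel '[{"x":0.15,"y":0,"z":0,"yaw":0},{"x":0.1,"y":0,"z":0,"yaw":0},{"x":0,"y":0,"z":0,"yaw":0}]'
python3 -c "
from h import *
go((.5217,.064,.053),0)"
```

```text
time: 6.5
eef_pos: [0.5222, 0.0637, 0.0534]
orientation: [-0.132, 1.571, -0.128]
force: [-0.9, 0.3, -3.8]
gripper_width: 0.0529
t 6.50 pos [0.5222 0.0637 0.0534] zdir 0.23 tilt [ 2.e-04 -0.e+00 -1.e+00] F [-0.9  0.3 -3.8] w 0.0529 
shift cm xyz [ 0.04  0.03 -0.05]
yaw rad needed 0.004
```

```bash
python3 -m handwheel '[{"x":0.1,"y":0,"z":0,"yaw":0},{"x":0.05,"y":0,"z":0,"yaw":0},{"x":0,"y":0,"z":0,"yaw":0}]'
python3 -c "
from h import *
go((.5217,.064,.053),0)"
```

```text
time: 6.75
eef_pos: [0.5223, 0.0637, 0.053]
orientation: [0.005, 1.57, 0.009]
force: [-6.4, 0.2, 24.1]
gripper_width: 0.053
t 6.75 pos [0.5223 0.0637 0.053 ] zdir 0.23 tilt [ 8.e-04  0.e+00 -1.e+00] F [-6.4  0.2 24.1] w 0.0530 
shift cm xyz [ 0.    0.03 -0.06]
yaw rad needed 0.004
```

```bash
python3 -m handwheel '[{"x":0,"y":0,"z":0,"yaw":0},{"x":0,"y":0,"z":0,"yaw":0},{"x":0,"y":0,"z":0,"yaw":0},{"x":0,"y":0,"z":0,"yaw":0}]' 8.5
python3 -m handwheel '[{"x":-1,"y":0,"z":0,"yaw":0},{"x":-2,"y":0,"z":0,"yaw":0},{"x":-3.5,"y":0,"z":0,"yaw":0},{"x":-3.5,"y":0,"z":0,"yaw":0},{"x":-2.5,"y":0,"z":0,"yaw":0}]'
python3 -m handwheel '[{"x":0,"y":-2,"z":0,"yaw":0},{"x":0,"y":-2,"z":0,"yaw":0},{"x":0,"y":-1,"z":0,"yaw":0},{"x":0,"y":0,"z":0,"yaw":0},{"x":0,"y":0,"z":0,"yaw":0}]'
python3 - <<'E'
from h import *
go((.5217,.064,.053),0);c,p,o=snap('wrist','w6');snap('scene','s6')
it=[(wcirc((.5217,.064,.076),.0275),'w',(0,0,255)),(wcirc((.5217,.064,.108),.012),'w',(0,0,255)),(wcirc((.5217,.064,.0),.07),'w',(0,255,0))]
overlay('w6','w6o',it,(200,50,240,240),3)
s=cv2.imread('pics/s6.png');cv2.imwrite('pics/s6c.png',cv2.resize(s[190:300,310:430],None,fx=5,fy=5,interpolation=cv2.INTER_CUBIC))
E
```

```text
time: 7.08
eef_pos: [0.5223, 0.0637, 0.0519]
orientation: [-0.007, 1.57, -0.003]
force: [0.3, 0.9, 0.1]
gripper_width: 0.085
time: 7.5
eef_pos: [0.5225, 0.0638, 0.18]
orientation: [0.038, 1.569, 0.042]
force: [1.6, -0.2, 0.5]
gripper_width: 0.085
time: 7.92
eef_pos: [0.5221, 0.0135, 0.1769]
orientation: [2.4, 1.571, 2.402]
force: [-0.9, 0.4, -0.0]
gripper_width: 0.0849
t 7.92 pos [0.5221 0.0135 0.1769] zdir 0.14 tilt [-2.e-04  2.e-04 -1.e+00] F [-0.9  0.4 -0. ] w 0.0849 
shift cm xyz [12.39  5.04 -0.03]
yaw rad needed 0.0024
```

View pics/w6o.png

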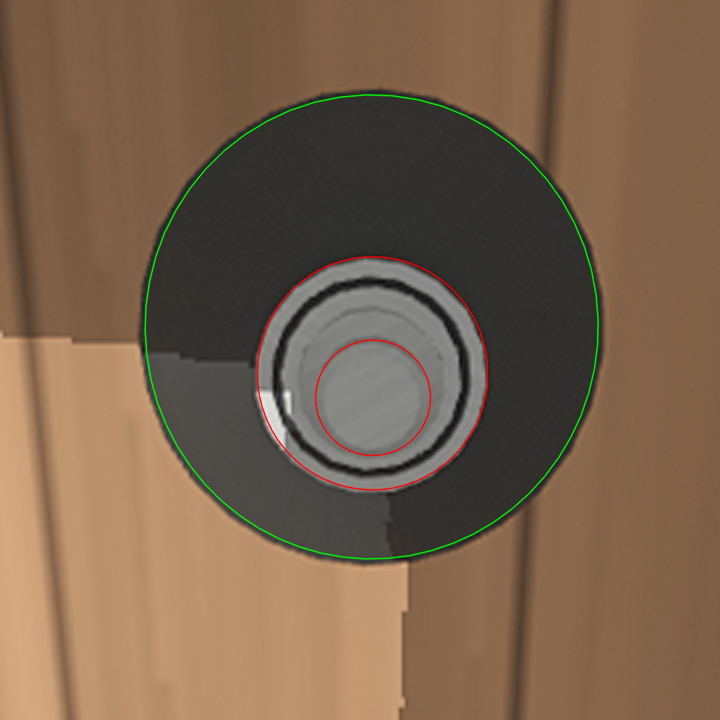

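View pics/s6c.png

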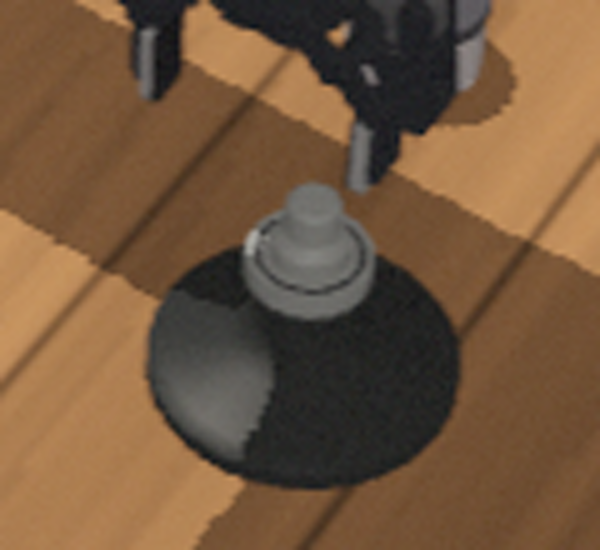

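The spindle is home and upright: the bearing and head rings match the model at (0.5217, 0.064). Now I'll move over the pliers.

```bash
python3 -m handwheel '[{"x":0,"y":-2.5,"z":-0.1,"yaw":0},{"x":0,"y":-3.5,"z":-0.1,"yaw":0},{"x":0,"y":-4,"z":-0.1,"yaw":0},{"x":0,"y":-4,"z":-0.1,"yaw":0},{"x":0,"y":-4,"z":-0.1,"yaw":0}]'
python3 -m handwheel '[{"x":0,"y":-4,"z":-0.1,"yaw":0},{"x":0,"y":-4,"z":-0.1,"yaw":0},{"x":0,"y":-3.5,"z":0,"yaw":0},{"x":0,"y":0,"z":0,"yaw":0},{"x":0,"y":0,"z":0,"yaw":0}]'
python3 - <<'E'
from h import *
go((.5147,-.285,.18),0);c,p,o=snap('wrist','w7')
E
```

```text
time: 8.43
eef_pos: [0.5178, -0.167, 0.1767]
orientation: [2.481, 1.57, 2.486]
force: [1.1, -0.3, -0.4]
gripper_width: 0.0847
time: 8.85
eef_pos: [0.5164, -0.2823, 0.1763]
orientation: [2.41, 1.57, 2.412]
force: [-0.2, 0.8, -1.5]
gripper_width: 0.0851
t 8.85 pos [ 0.5164 -0.2823  0.1763] zdir 0.11 tilt [-4.e-04  4.e-04 -1.e+00] F [-0.2  0.8 -1.5] w 0.0851 
shift cm xyz [-0.37 -0.27 -0.17]
yaw rad needed 0.0018
```

View pics/w7.png

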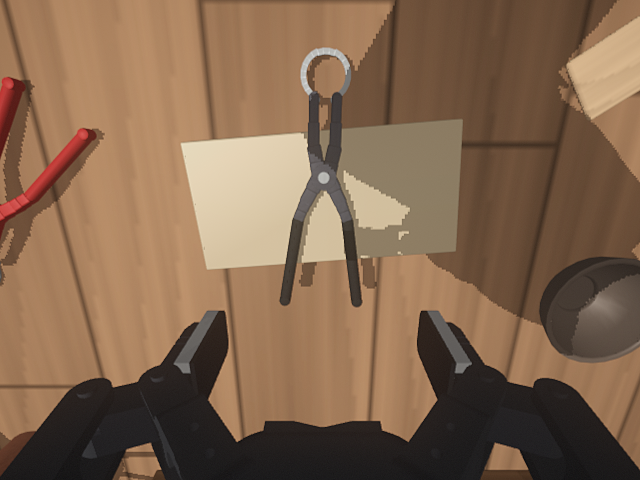

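Run:
```python
from h import *
for n,uv,z in(("piv",(323.5,178),.0455),("clip",(326,72.5),.012),("hl",(285,300.5),.039),("hr",(357,300.5),.039),("hl2",(296,222),.046),("hr2",(347,222),.046)):
    print(n,wpix('w7',uv,z).round(4))
im=cv2.imread('pics/w7.png')
cv2.imwrite('pics/w7c.png',cv2.resize(im[30:320,230:420],None,fx=3,fy=2,interpolation=cv2.INTER_CUBIC))
```

```text
piv [ 0.516  -0.2379  0.0455]
clip [ 0.5178 -0.1568  0.012 ]
hl [ 0.4803 -0.3527  0.039 ]
hr [ 0.5477 -0.3525  0.039 ]
hl2 [ 0.493  -0.2746  0.046 ]
hr2 [ 0.5358 -0.2745  0.046 ]
```

View pics/w7c.png

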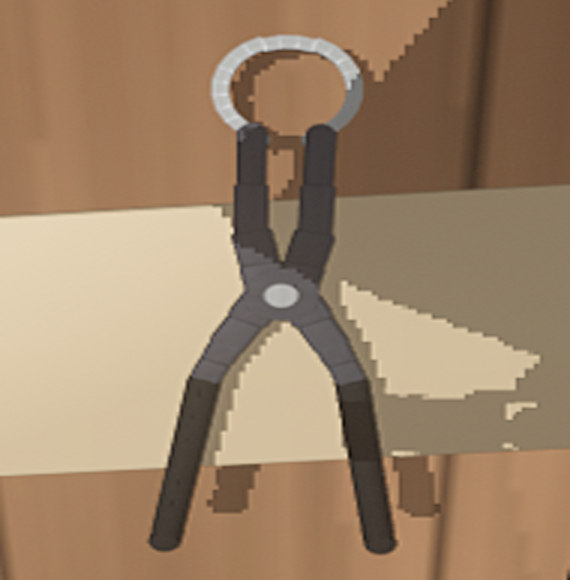

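Run:
```python
from h import *
import pickle
c,p,o=pickle.load(open('pics/w3.pkl','rb'));T=c["tool_from_camera"]
def r(uv,y):
    d=T[:3,:3]@np.linalg.inv(c["K"])@np.array([*uv,1.]); o=T[:3,3]; return (o+d*(y-o[1])/d[1]).round(4)
for uv in((207,311),(224,311),(436,311),(250,300),(264,300),(383,300),(397,300)): print(uv,r(uv,.011),r(uv,.013))
im=c["frame"]; cv2.imwrite('pics/w3t.png',cv2.resize(im[280:380,220:420],None,fx=4,fy=4,interpolation=cv2.INTER_CUBIC))
```

```text
(207, 311) [-0.0197  0.011  -0.0494] [-0.0231  0.013  -0.048 ]
(224, 311) [-0.0197  0.011  -0.0423] [-0.0231  0.013  -0.0411]
(436, 311) [-0.0196  0.011   0.0461] [-0.023   0.013   0.0448]
(250, 300) [-0.0103  0.011  -0.0333] [-0.0139  0.013  -0.0325]
(264, 300) [-0.0102  0.011  -0.0271] [-0.0139  0.013  -0.0264]
(383, 300) [-0.0102  0.011   0.0256] [-0.0139  0.013   0.0249]
(397, 300) [-0.0102  0.011   0.0318] [-0.0139  0.013   0.0309]
```

View pics/w3t.png

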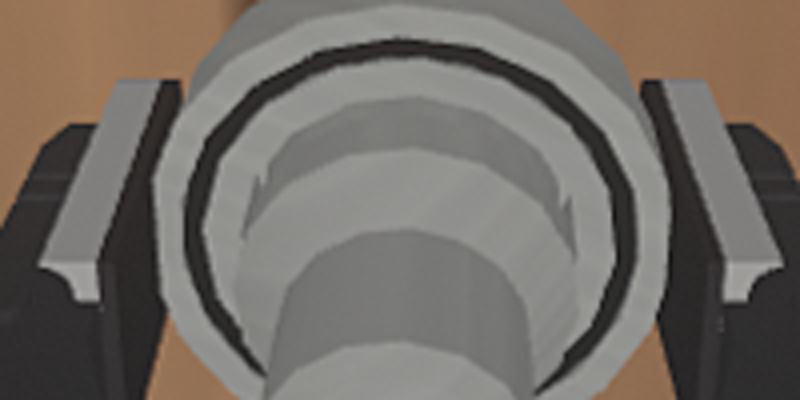

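```bash
python3 -m handwheel '[{"x":2.5,"y":-0.37,"z":-0.14,"yaw":0.02},{"x":3,"y":0,"z":0,"yaw":0},{"x":3,"y":0,"z":0,"yaw":0},{"x":2.5,"y":0,"z":0,"yaw":0},{"x":1.7,"y":0,"z":0,"yaw":0}]' 6.8
python3 -m handwheel '[{"x":0.5,"y":0,"z":0,"yaw":0},{"x":0,"y":0,"z":0,"yaw":0},{"x":0,"y":0,"z":0,"yaw":0}]'
python3 - <<'E'
from h import *
go((.515,-.286,.034),-1.1);c,p,o=snap('wrist','w8');snap('scene','s8')
s=cv2.imread('pics/s8.png');cv2.imwrite('pics/s8c.png',cv2.resize(s[290:420,210:360],None,fx=5,fy=5,interpolation=cv2.INTER_CUBIC))
E
```

```text
time: 9.32
eef_pos: [0.5143, -0.2823, 0.0475]
orientation: [2.542, 1.568, 2.528]
force: [-0.2, 0.4, -1.3]
gripper_width: 0.0677
time: 9.57
eef_pos: [0.5155, -0.2842, 0.0454]
orientation: [0.281, 1.571, 0.266]
force: [-0.6, 0.7, 0.3]
gripper_width: 0.0679
t 9.57 pos [ 0.5155 -0.2842  0.0454] zdir -0.85 tilt [ 0.  0. -1.] F [-0.6  0.7  0.3] w 0.0679 
shift cm xyz [ 1.14 -0.19 -0.05]
yaw rad needed 0.0044
```

View pics/w8.png

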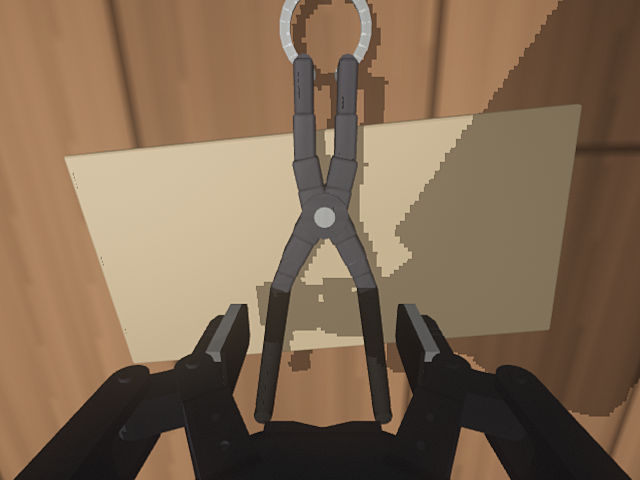

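View pics/s8c.png

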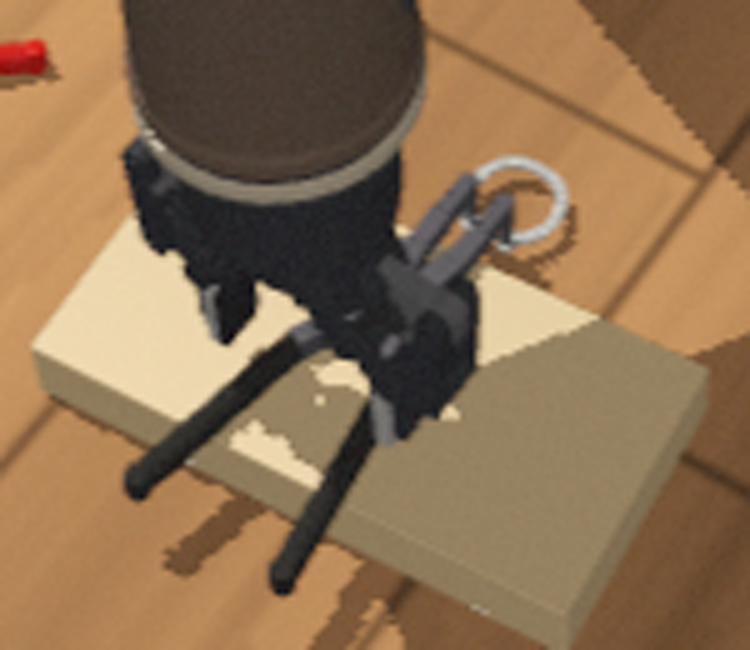

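```bash
python3 -m handwheel '[{"x":0.6,"y":-0.15,"z":-0.03,"yaw":0.004},{"x":0.5,"y":0,"z":0,"yaw":0},{"x":0,"y":0,"z":0,"yaw":0},{"x":0,"y":0,"z":0,"yaw":0}]' 6.2
python3 - <<'E'
from h import *
go((.515,-.286,.034),-1.1);c,p,o=snap('wrist','w9')
E
```

```text
time: 10.0
eef_pos: [0.5145, -0.2865, 0.0336]
orientation: [2.568, 1.57, 2.547]
force: [-0.2, 0.7, 0.9]
gripper_width: 0.0619
t 10.00 pos [ 0.5145 -0.2865  0.0336] zdir -1.16 tilt [-3.e-04  2.e-04 -1.e+00] F [-0.2  0.7  0.9] w 0.0619 
shift cm xyz [-0.04  0.05  0.05]
yaw rad needed -0.001
```

View pics/w9.png

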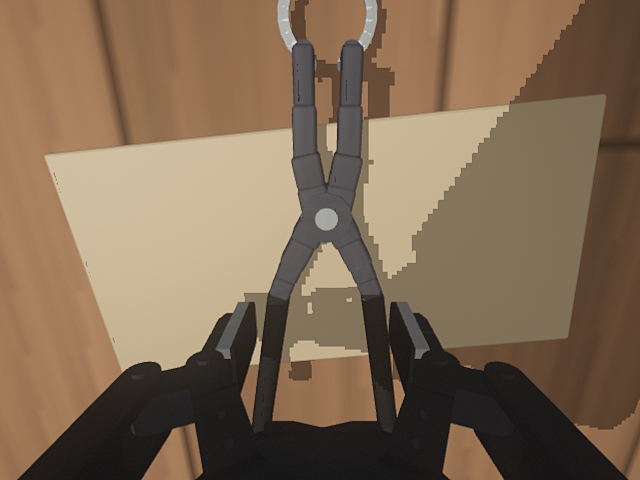

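```bash
python3 -m handwheel '[{"x":0.15,"y":0,"z":0.05,"yaw":0},{"x":0,"y":0,"z":0,"yaw":0},{"x":0,"y":0,"z":0,"yaw":0},{"x":0,"y":0,"z":0,"yaw":0}]' 5.0
python3 - <<'E'
from h import *
go((.515,-.286,.032),-1.1);c,p,o=snap('wrist','w10')
E
```

```text
time: 10.38
eef_pos: [0.5157, -0.2868, 0.0328]
orientation: [-0.609, 1.57, -0.629]
force: [0.3, -0.5, 6.3]
gripper_width: 0.0503
t 10.38 pos [ 0.5157 -0.2868  0.0328] zdir -1.15 tilt [ 9.e-04 -7.e-04 -1.e+00] F [ 0.3 -0.5  6.3] w 0.0503 
shift cm xyz [ 0.08  0.08 -0.07]
yaw rad needed -0.0008
```

View pics/w10.png

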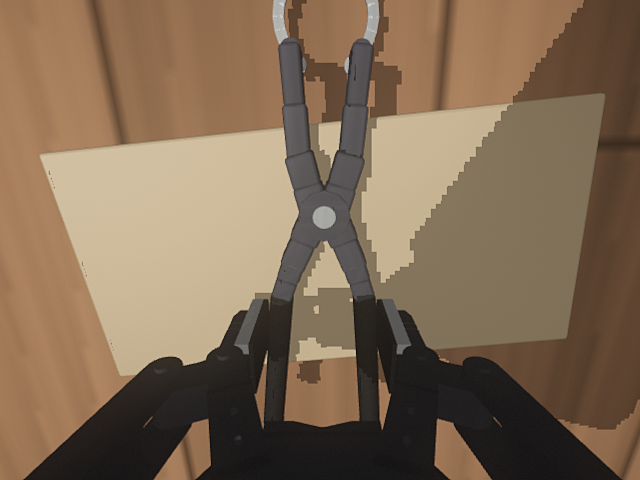

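The fingers have the handles and the jaws are spreading. I'll squeeze to the stop.

```bash
python3 -m handwheel '[{"x":0,"y":0,"z":0,"yaw":0},{"x":0,"y":0,"z":0,"yaw":0},{"x":0,"y":0,"z":0,"yaw":0},{"x":0,"y":0,"z":0,"yaw":0},{"x":0,"y":0,"z":0,"yaw":0}]' 3.0
python3 - <<'E'
from h import *
go((.515,-.286,.032),-1.1);c,p,o=snap('wrist','w11');snap('scene','s11')
s=cv2.imread('pics/s11.png');cv2.imwrite('pics/s11c.png',cv2.resize(s[290:420,210:360],None,fx=5,fy=5,interpolation=cv2.INTER_CUBIC))
E
```

```text
time: 10.85
eef_pos: [0.5165, -0.2873, 0.0337]
orientation: [-0.561, 1.568, -0.581]
force: [-0.6, -0.6, 17.5]
gripper_width: 0.0363
t 10.85 pos [ 0.5165 -0.2873  0.0337] zdir -1.14 tilt [ 0.0026 -0.0017 -1.    ] F [-0.6 -0.6 17.5] w 0.0363 
shift cm xyz [ 0.17  0.13 -0.15]
yaw rad needed -0.0007
```

View pics/w11.png

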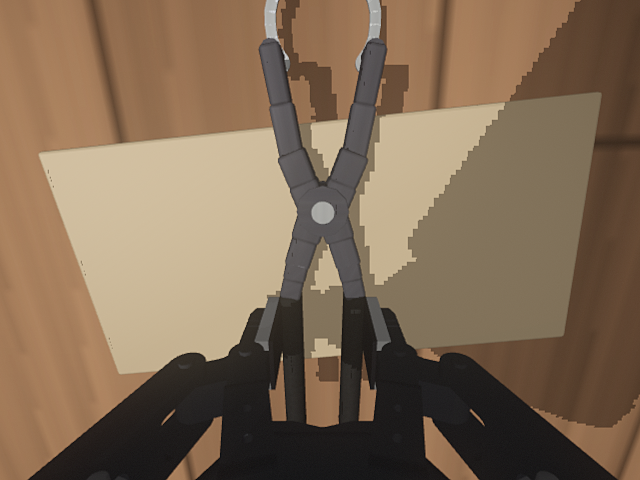

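View pics/s11c.png

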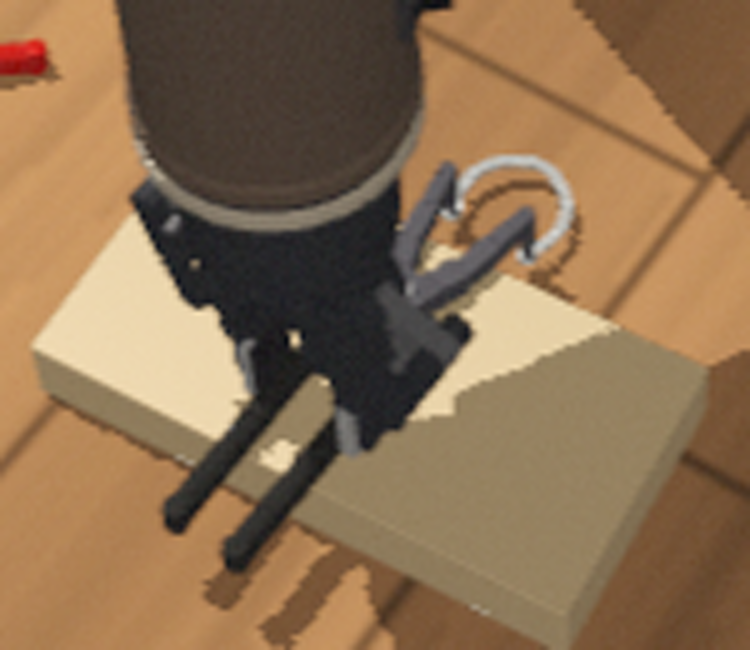

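```bash
python3 -m handwheel '[{"x":-0.2,"y":0,"z":0,"yaw":0},{"x":-0.5,"y":0,"z":0,"yaw":0},{"x":-1,"y":0,"z":0,"yaw":0},{"x":-1.5,"y":0,"z":0,"yaw":0},{"x":-1.5,"y":0,"z":0,"yaw":0}]'
python3 -m handwheel '[{"x":-1,"y":0,"z":0,"yaw":0},{"x":0,"y":0,"z":0,"yaw":0},{"x":0,"y":0,"z":0,"yaw":0},{"x":0,"y":0,"z":0,"yaw":0}]'
python3 - <<'E'
from h import *
go((.515,-.286,.15),-1.1);c,p,o=snap('wrist','w12');snap('scene','s12')
s=cv2.imread('pics/s12.png');cv2.imwrite('pics/s12c.png',cv2.resize(s[260:420,200:360],None,fx=4.5,fy=3.7,interpolation=cv2.INTER_CUBIC))
E
```

```text
time: 11.37
eef_pos: [0.5148, -0.2862, 0.08]
orientation: [2.599, 1.57, 2.579]
force: [-0.9, -0.4, -1.8]
gripper_width: 0.0362
time: 11.7
eef_pos: [0.5149, -0.2863, 0.0889]
orientation: [2.627, 1.57, 2.607]
force: [-1.0, -0.8, -2.4]
gripper_width: 0.0363
t 11.70 pos [ 0.5149 -0.2863  0.0889] zdir -1.15 tilt [-5.e-04  3.e-04 -1.e+00] F [-1.  -0.8 -2.4] w 0.0363 
shift cm xyz [-6.11  0.03  0.01]
yaw rad needed -0.0008
```

View pics/w12.png

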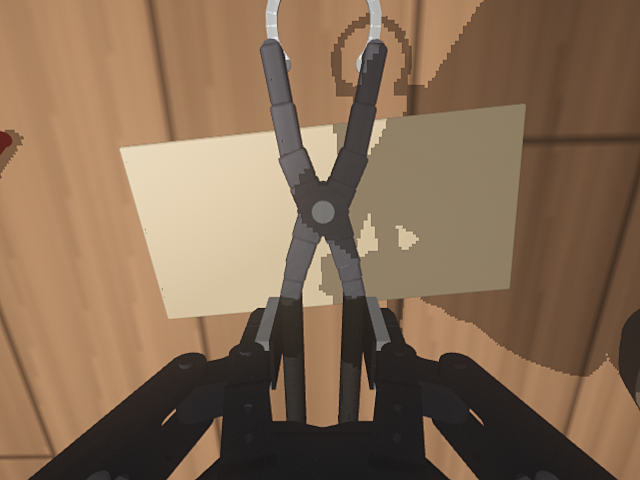

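View pics/s12c.png

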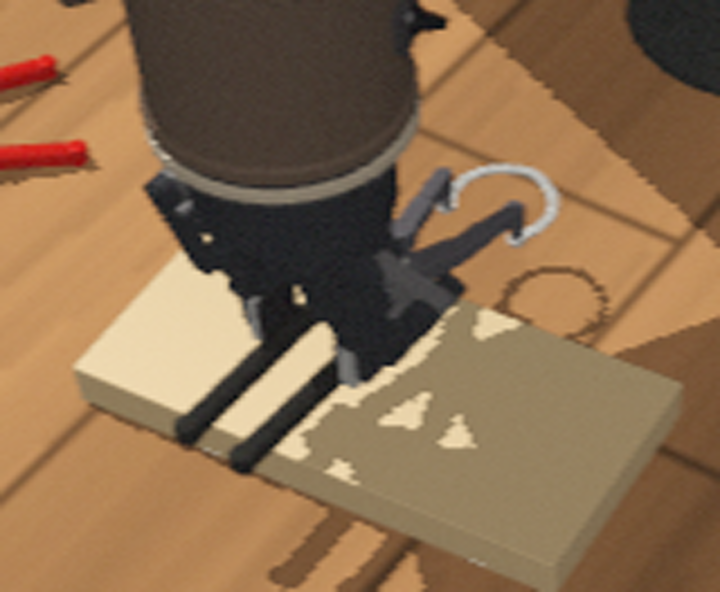

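Run:
```python
from h import *
import pickle
c,p,o=pickle.load(open('pics/w12.pkl','rb'));T=c["tool_from_camera"]
def r(uv,x):
    d=T[:3,:3]@np.linalg.inv(c["K"])@np.array([*uv,1.]); o=T[:3,3]; return (o+d*(x-o[0])/d[0]).round(4)
print("rivet",r((322.5,212),-.012)); 
# outer clip edges, with spread radius 24, at row ~10..30
for uv in((266,15),(382,15),(266,22),(382,22)): print(uv,r(uv,.0217))
for uv in((270,46),(378,46)): print("tips top",r(uv,0.0))
it=[]
for y0 in (.120,.1234):
  it+=[(circ((.0217,y0,.0005),.0195),'t',(0,0,255)),(circ((.0217,y0,.0005),.024),'t',(0,255,0))]
overlay('w12','w12o',it,(230,0,190,100),4)
```

```text
rivet [-0.012   0.0514 -0.0012]
(266, 15) [ 0.0217  0.1278 -0.0249]
(382, 15) [0.0217 0.1278 0.0237]
(266, 22) [ 0.0217  0.1253 -0.025 ]
(382, 22) [0.0217 0.1253 0.0239]
tips top [ 0.      0.1121 -0.0208]
tips top [0.     0.1121 0.0195]
```

View pics/w12o.png

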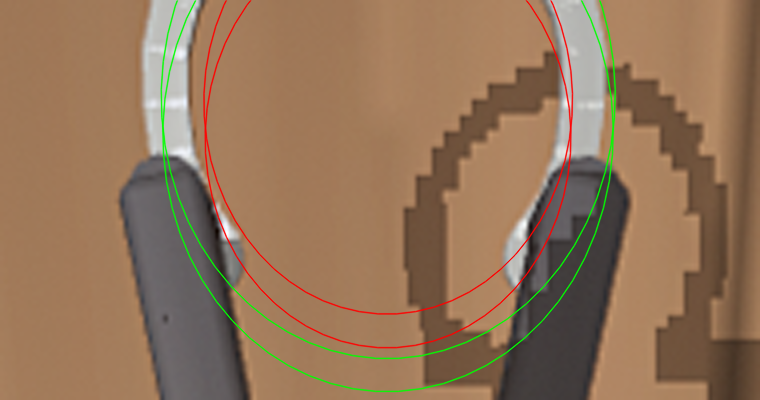

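```bash
python3 -m handwheel '[{"x":-1,"y":0.5,"z":0,"yaw":0},{"x":-1.5,"y":1.5,"z":0,"yaw":0},{"x":-1.6,"y":2.5,"z":0,"yaw":0},{"x":-1.4,"y":3,"z":0,"yaw":0},{"x":-0.5,"y":3,"z":0,"yaw":0}]'
python3 -m handwheel '[{"x":0,"y":3,"z":0,"yaw":0},{"x":0,"y":3,"z":0,"yaw":0},{"x":0,"y":2.5,"z":0,"yaw":0},{"x":0,"y":1.5,"z":0,"yaw":0},{"x":0,"y":0.5,"z":0,"yaw":0}]'
python3 -c "
from h import *
go((.5203,-.0611,.145),-1.1)"
```

```text
time: 12.22
eef_pos: [0.5178, -0.1807, 0.1512]
orientation: [-0.331, 1.569, -0.353]
force: [0.9, 1.6, -2.4]
gripper_width: 0.036
time: 12.63
eef_pos: [0.519, -0.074, 0.1496]
orientation: [2.482, 1.57, 2.464]
force: [0.6, 0.1, -2.2]
gripper_width: 0.0363
t 12.63 pos [ 0.519  -0.074   0.1496] zdir -1.03 tilt [-5.e-04  4.e-04 -1.e+00] F [ 0.6  0.1 -2.2] w 0.0363 
shift cm xyz [0.46 1.29 0.11]
yaw rad needed 0.0011
```

```bash
python3 -m handwheel '[{"x":0,"y":0.7,"z":0.1,"yaw":0},{"x":0,"y":0.6,"z":0,"yaw":0},{"x":0,"y":0,"z":0,"yaw":0},{"x":0,"y":0,"z":0,"yaw":0},{"x":0,"y":0,"z":0,"yaw":0}]'
python3 - <<'E'
from h import *
go((.5203,-.0611,.145),-1.1)
for n in('wrist','scene','top'): snap(n,n[0]+'13')
yc=.1248;zc=-.0011
it=[(circ((.0217,yc,zc),.0195),'t',(0,0,255)),(circ((.0217,yc,zc),.024),'t',(0,0,255)),
(wcirc((.5217,.0637,.1073),.012),'w',(0,255,0)),(wcirc((.5217,.0637,.076),.0275),'w',(0,255,0)),(wcirc((.5217,.0637,.084),.017),'w',(0,255,0))]
overlay('w13','w13o',it,(230,0,190,110),4)
s=cv2.imread('pics/s13.png');cv2.imwrite('pics/s13c.png',cv2.resize(s[180:320,290:430],None,fx=5,fy=4.2,interpolation=cv2.INTER_CUBIC))
s=cv2.imread('pics/t13.png');cv2.imwrite('pics/t13c.png',cv2.resize(s[140:250,260:380],None,fx=5,fy=5,interpolation=cv2.INTER_CUBIC))
E
```

```text
time: 13.05
eef_pos: [0.5207, -0.0641, 0.1493]
orientation: [-2.302, 1.571, -2.322]
force: [0.3, 0.2, -2.3]
gripper_width: 0.0361
t 13.05 pos [ 0.5207 -0.0641  0.1493] zdir -1.18 tilt [-1.e-04 -1.e-04 -1.e+00] F [ 0.3  0.2 -2.3] w 0.0361 
shift cm xyz [ 0.43  0.3  -0.05]
yaw rad needed -0.0013
```

View pics/w13o.png

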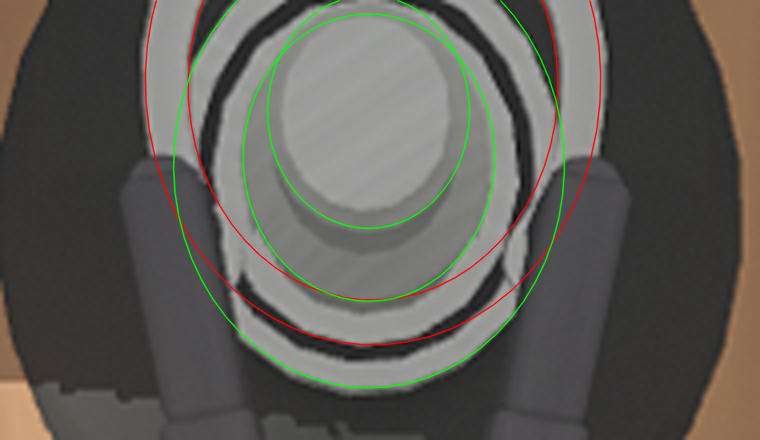

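View pics/s13c.png

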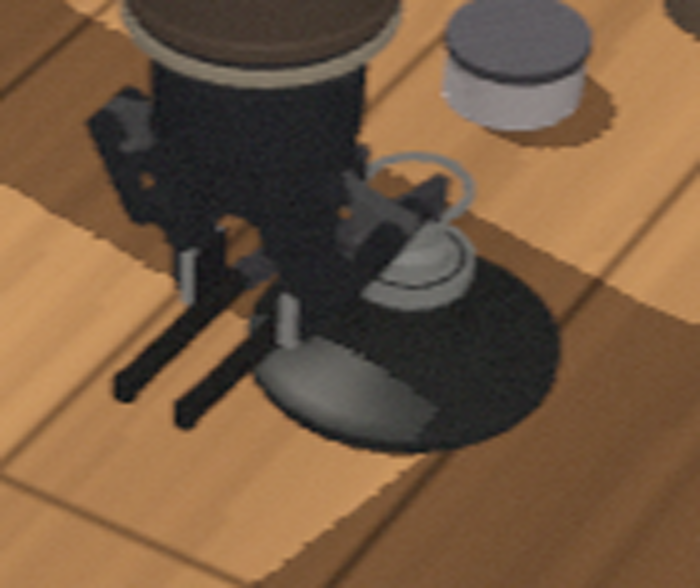

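View pics/t13c.png

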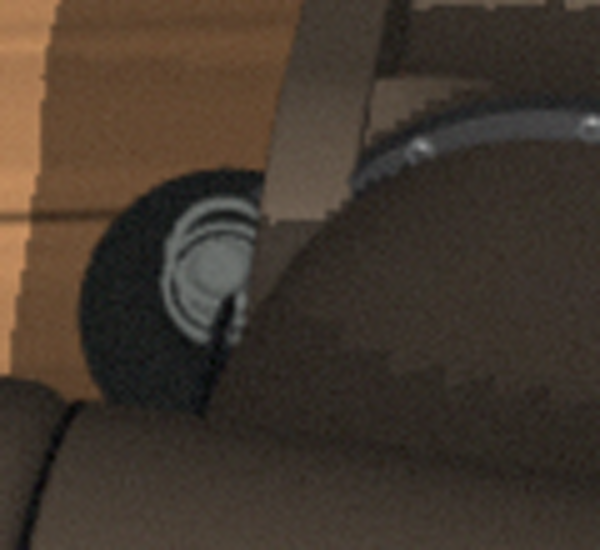

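Run:
```python
from h import *
s=cv2.imread('pics/s13.png');cv2.imwrite('pics/s13d.png',cv2.resize(s[200:260,350:400],None,fx=12,fy=10,interpolation=cv2.INTER_CUBIC))
im=cv2.imread('pics/s13.png');im=cv2.resize(im[200:260,350:400],None,fx=12,fy=10,interpolation=cv2.INTER_CUBIC)
P=np.array([.5207+.0014,-.0641+.1248,.1493-.0217])+np.array([.0022,.003,0])
for r,col in((.0195,(0,0,255)),(.024,(0,0,255))):
    q=np.array([(proj("scene",x)-[350,200]+.5)*[12,10] for x in wcirc(P,r)]).astype(int); cv2.polylines(im,[q],False,col,1)
for z,r in((.076,.0275),(.1077,.012)):
    q=np.array([(proj("scene",x)-[350,200]+.5)*[12,10] for x in wcirc((.5217+.0022,.0637+.003,z),r)]).astype(int); cv2.polylines(im,[q],False,(0,255,0),1)
cv2.imwrite('pics/s13d.png',im)
```

```text
(no output)
```

View pics/s13d.png

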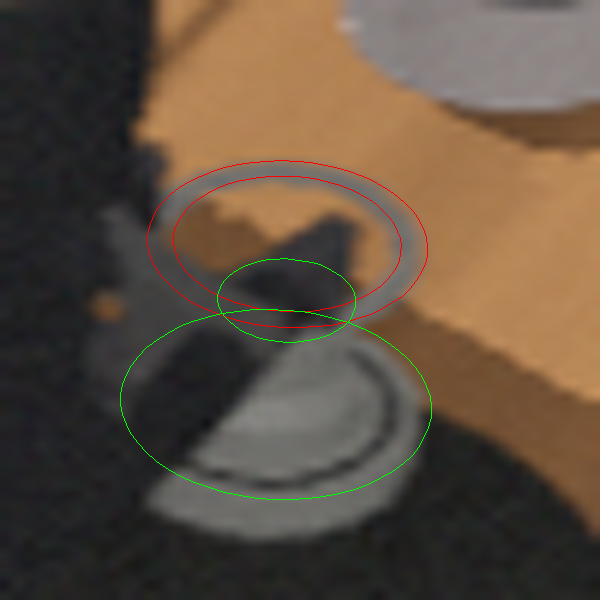

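```bash
python3 -m handwheel '[{"x":0,"y":0.25,"z":-0.08,"yaw":0},{"x":0.5,"y":0,"z":0,"yaw":0},{"x":1,"y":0,"z":0,"yaw":0},{"x":1,"y":0,"z":0,"yaw":0},{"x":0.4,"y":0,"z":0,"yaw":0}]'
python3 -m handwheel '[{"x":0.3,"y":0,"z":0,"yaw":0},{"x":0,"y":0,"z":0,"yaw":0},{"x":0,"y":0,"z":0,"yaw":0},{"x":0,"y":0,"z":0,"yaw":0}]'
cat > ov.py <<'E'
import sys
from h import *
n=sys.argv[1]
go((.5203,-.0611,.0987),-1.1)
snap('wrist','w'+n);snap('scene','s'+n)
yc=.1248;zc=-.0011
it=[(circ((.0217,yc,zc),.0195),'t',(0,0,255)),(circ((.0217,yc,zc),.024),'t',(0,0,255)),
(wcirc((.5217,.0637,.1077),.012),'w',(0,255,0)),(wcirc((.5217,.0637,.076),.0275),'w',(0,255,0)),(wcirc((.5217,.0637,.085),.017),'w',(0,255,0))]
overlay('w'+n,'w%so'%n,it,(230,0,190,110),4)
s=cv2.imread(f'pics/s{n}.png');cv2.imwrite(f'pics/s{n}c.png',cv2.resize(s[200:290,320:430],None,fx=6,fy=6,interpolation=cv2.INTER_CUBIC))
E
python3 ov.py 14
```

```text
time: 13.62
eef_pos: [0.519, -0.0608, 0.1184]
orientation: [2.988, 1.569, 2.968]
force: [-1.0, 0.2, -3.4]
gripper_width: 0.0359
time: 13.95
eef_pos: [0.5202, -0.061, 0.1175]
orientation: [-0.206, 1.57, -0.226]
force: [-0.3, -0.6, -2.6]
gripper_width: 0.0362
t 13.95 pos [ 0.5202 -0.061   0.1175] zdir -1.14 tilt [ 3.e-04 -1.e-04 -1.e+00] F [-0.3 -0.6 -2.6] w 0.0362 
shift cm xyz [ 1.88 -0.    0.01]
yaw rad needed -0.0008
```

View pics/w14o.png

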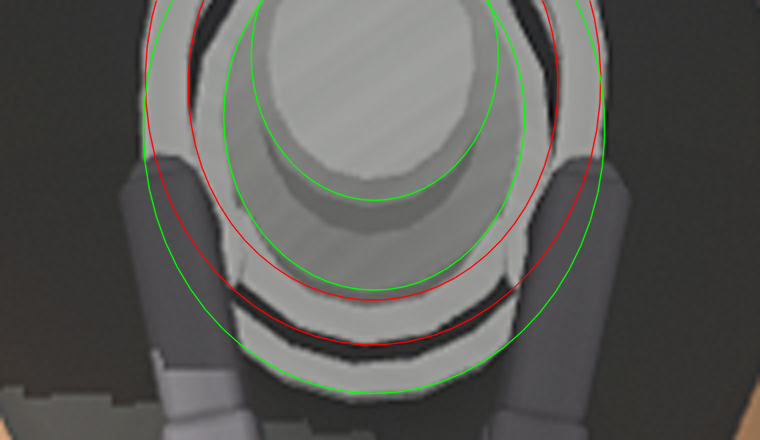

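View pics/s14c.png

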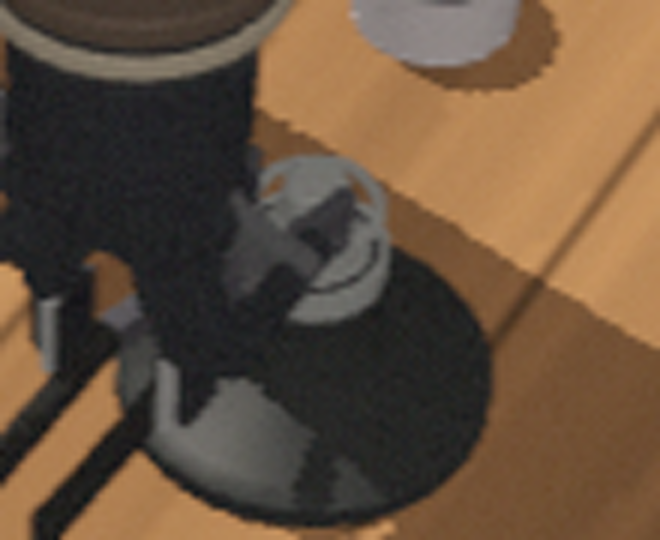

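```bash
python3 -m handwheel '[{"x":0.3,"y":0.03,"z":-0.04,"yaw":0},{"x":0.4,"y":0,"z":0,"yaw":0},{"x":0.3,"y":0,"z":0,"yaw":0},{"x":0.2,"y":0,"z":0,"yaw":0},{"x":0,"y":0,"z":0,"yaw":0}]'
python3 -m handwheel '[{"x":0,"y":0,"z":0,"yaw":0},{"x":0,"y":0,"z":0,"yaw":0}]'
python3 ov.py 15
```

```text
time: 14.47
eef_pos: [0.5192, -0.0606, 0.1047]
orientation: [2.984, 1.57, 2.964]
force: [-0.2, 0.3, -1.7]
gripper_width: 0.0359
time: 14.63
eef_pos: [0.5196, -0.0607, 0.1053]
orientation: [3.021, 1.571, 3.001]
force: [0.8, 0.2, -2.1]
gripper_width: 0.0364
t 14.63 pos [ 0.5196 -0.0607  0.1053] zdir -1.15 tilt [-1.e-04  0.e+00 -1.e+00] F [ 0.8  0.2 -2.1] w 0.0364 
shift cm xyz [ 0.66 -0.04  0.07]
yaw rad needed -0.0008
```

View pics/w15o.png

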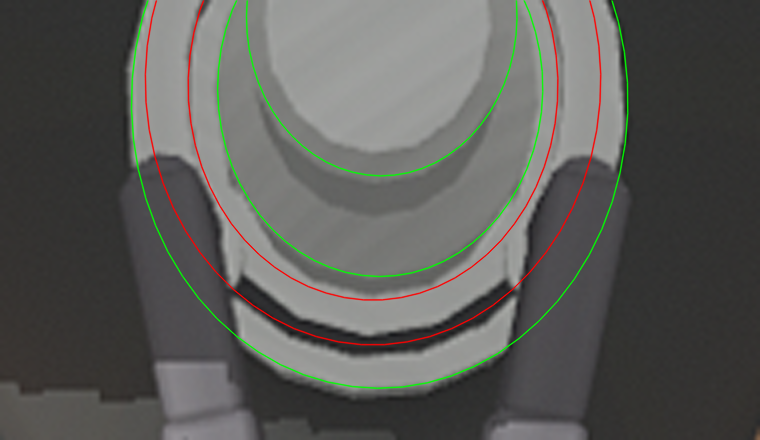

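View pics/s15c.png

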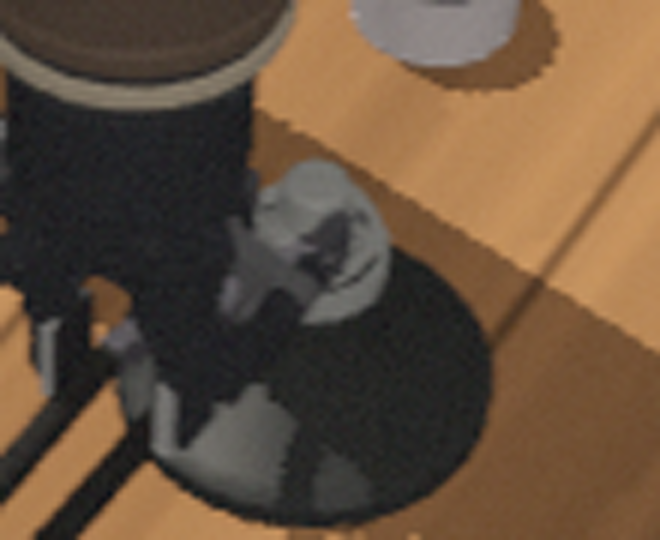

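```bash
python3 -m handwheel '[{"x":0.2,"y":0,"z":0.04,"yaw":0},{"x":0.2,"y":0,"z":0,"yaw":0},{"x":0.1,"y":0,"z":0,"yaw":0},{"x":0,"y":0,"z":0,"yaw":0},{"x":0,"y":0,"z":0,"yaw":0}]'
python3 -m handwheel '[{"x":0,"y":0,"z":0,"yaw":0},{"x":0,"y":0,"z":0,"yaw":0}]'
python3 ov.py 16
```

```text
time: 15.15
eef_pos: [0.5198, -0.0607, 0.1002]
orientation: [2.973, 1.571, 2.953]
force: [-0.6, 1.2, -3.2]
gripper_width: 0.0361
time: 15.32
eef_pos: [0.52, -0.0607, 0.1003]
orientation: [-0.702, 1.571, -0.722]
force: [-0.4, 0.0, -1.9]
gripper_width: 0.0362
t 15.32 pos [ 0.52   -0.0607  0.1003] zdir -1.15 tilt [ 0. -0. -1.] F [-0.4  0.  -1.9] w 0.0362 
shift cm xyz [ 0.16 -0.04  0.03]
yaw rad needed -0.0008
```

View pics/w16o.png

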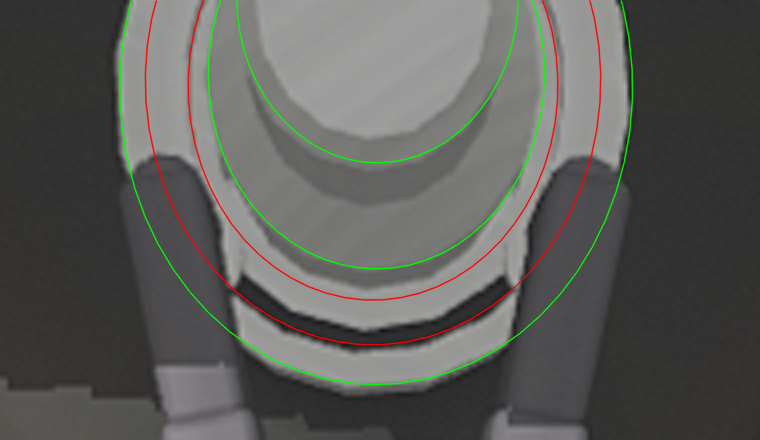

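```bash
python3 -m handwheel '[{"x":0.05,"y":0,"z":0,"yaw":0},{"x":0.05,"y":0,"z":0,"yaw":0},{"x":0,"y":0,"z":0,"yaw":0},{"x":0,"y":0,"z":0,"yaw":0}]'
python3 -c "
from h import *
from bench import status
go((.5203,-.0611,.0987),-1.1);print(status.sense()['ft_torque'].round(3))"
python3 -m handwheel '[{"x":0.05,"y":0,"z":0,"yaw":0},{"x":0,"y":0,"z":0,"yaw":0},{"x":0,"y":0,"z":0,"yaw":0}]'
python3 -c "
from h import *
from bench import status
go((.5203,-.0611,.0987),-1.1);print(status.sense()['ft_torque'].round(3))"
```

```text
time: 15.75
eef_pos: [0.52, -0.0607, 0.0993]
orientation: [0.138, 1.571, 0.118]
force: [-0.8, -0.2, -1.9]
gripper_width: 0.036
t 15.75 pos [ 0.52   -0.0607  0.0993] zdir -1.15 tilt [ 0.  0. -1.] F [-0.8 -0.2 -1.9] w 0.0360 
shift cm xyz [ 0.06 -0.04  0.03]
yaw rad needed -0.0008
[-0.002 -0.045 -0.073]
time: 16.0
eef_pos: [0.52, -0.0607, 0.0988]
orientation: [-0.488, 1.571, -0.508]
force: [-0.2, 0.4, -1.4]
gripper_width: 0.0363
t 16.00 pos [ 0.52   -0.0607  0.0988] zdir -1.14 tilt [ 1.e-04 -0.e+00 -1.e+00] F [-0.2  0.4 -1.4] w 0.0363 
shift cm xyz [ 0.01 -0.04  0.03]
yaw rad needed -0.0008
[ 0.001  0.005 -0.041]
```

```bash
python3 -m handwheel '[{"x":0.05,"y":0,"z":0,"yaw":0},{"x":0,"y":0,"z":0,"yaw":0},{"x":0,"y":0,"z":0,"yaw":0}]'
python3 -c "
from bench import status
print(status.sense()['ft_torque'].round(3))"
python3 -m handwheel '[{"x":0.05,"y":0,"z":0,"yaw":0},{"x":0,"y":0,"z":0,"yaw":0},{"x":0,"y":0,"z":0,"yaw":0}]'
python3 ov.py 17; python3 -c "
from bench import status
print(status.sense()['ft_torque'].round(3))"
```

```text
time: 16.25
eef_pos: [0.52, -0.0608, 0.0983]
orientation: [-0.585, 1.571, -0.605]
force: [0.6, -1.5, 0.7]
gripper_width: 0.0364
[-0.019 -0.005  0.032]
time: 16.5
eef_pos: [0.52, -0.0607, 0.0978]
orientation: [-0.275, 1.571, -0.295]
force: [0.2, -2.0, 0.5]
gripper_width: 0.0359
t 16.50 pos [ 0.52   -0.0607  0.0978] zdir -1.15 tilt [ 1.e-04 -0.e+00 -1.e+00] F [ 0.2 -2.   0.5] w 0.0359 
shift cm xyz [-0.09 -0.03  0.03]
yaw rad needed -0.0008
[-0.135 -0.03  -0.026]
```

View pics/w17o.png

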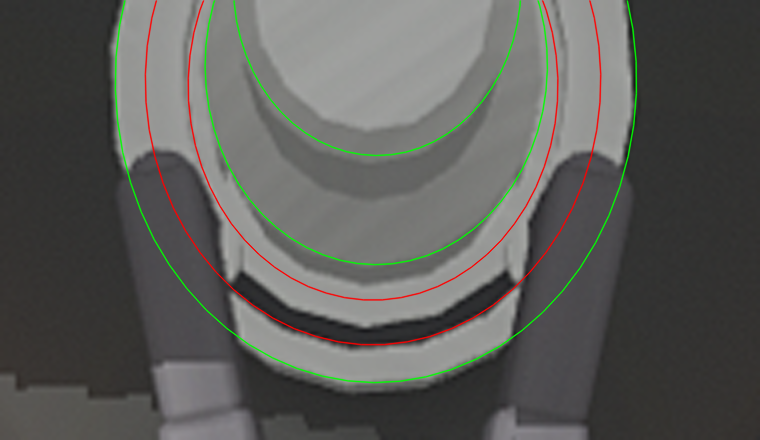

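View pics/s17c.png

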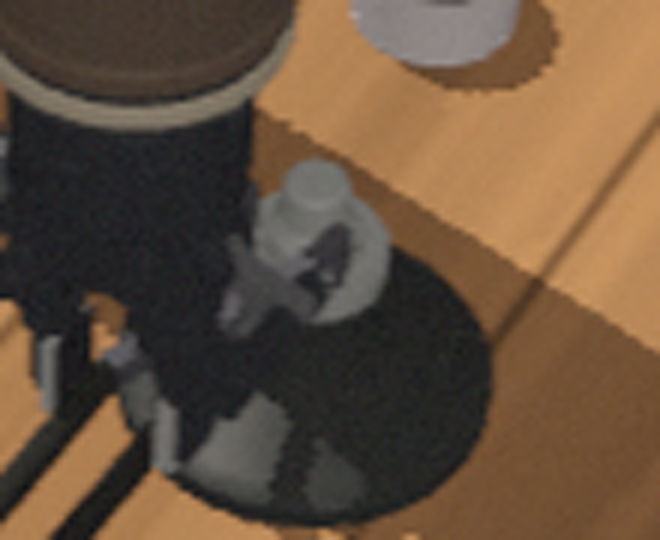

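The clip touched the bearing face at TCP z ≈ 0.0986, where Fz changed by about +2.5 N. The last step only tilted the nose up slightly, so I'll back off to level.

```bash
python3 -m handwheel '[{"x":-0.06,"y":0,"z":0,"yaw":0},{"x":0,"y":0,"z":0,"yaw":0},{"x":0,"y":0,"z":0,"yaw":0},{"x":0,"y":0,"z":0,"yaw":0}]'
python3 ov.py 18
python3 - <<'E'
from bench import status
from h import *
print(status.sense()['ft_torque'].round(3),status.sense()['force'].round(2))
a=cv2.imread('pics/w16.png');b=cv2.imread('pics/w18.png');d=cv2.imread('pics/w17.png')
x=np.hstack([i[0:110,240:410] for i in(a,d,b)]);cv2.imwrite('pics/cmp.png',cv2.resize(x,None,fx=1.5,fy=3))
# rivet + clip shift by template match in w12 vs now (gripper-fixed view)
r=cv2.imread('pics/w15.png')
for nm,(u,v,w,h) in {"rivet":(308,198,30,30),"Ltip":(258,36,26,30),"Rtip":(366,36,26,30)}.items():
    t=r[v:v+h,u:u+w]
    for n,i in(("16",a),("17",d),("18",b)):
        m=cv2.matchTemplate(i[v-8 if v>8 else 0:v+h+8,u-8:u+w+8],t,cv2.TM_CCOEFF_NORMED);_,s,_,l=cv2.minMaxLoc(m);print(nm,n,l[0]-8,l[1]-8,round(s,3))
E
```

```text
time: 16.93
eef_pos: [0.5199, -0.0607, 0.0984]
orientation: [0.959, 1.571, 0.939]
force: [-0.2, 0.6, -1.9]
gripper_width: 0.0362
t 16.93 pos [ 0.5199 -0.0607  0.0984] zdir -1.15 tilt [ 0.  0. -1.] F [-0.2  0.6 -1.9] w 0.0362 
shift cm xyz [-0.03 -0.04  0.04]
yaw rad needed -0.0008
[ 0.015 -0.147 -0.027] [-0.04  0.13 -1.26]
rivet 16 0 0 0.997
rivet 17 0 1 0.989
rivet 18 0 0 0.977
Ltip 16 0 0 0.898
Ltip 17 -1 -1 0.875
Ltip 18 -1 -1 0.887
Rtip 16 0 0 0.985
Rtip 17 1 -1 0.982
Rtip 18 1 -1 0.98
```

View pics/cmp.png

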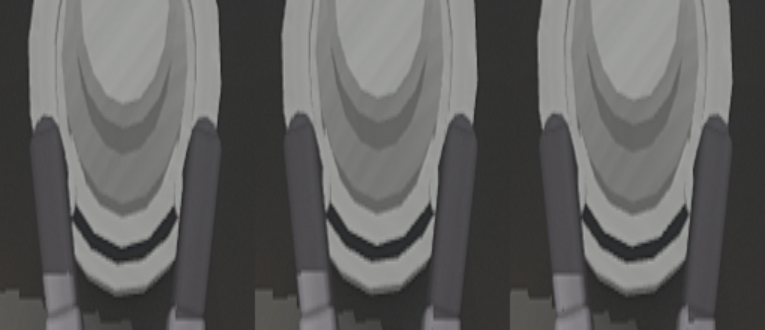

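```bash
python3 -m handwheel '[{"x":0.03,"y":0,"z":0.02,"yaw":0},{"x":0,"y":0,"z":0,"yaw":0},{"x":0,"y":0,"z":0,"yaw":0},{"x":0,"y":0,"z":0,"yaw":0}]'
python3 ov.py 19
python3 - <<'E'
from h import *
a=cv2.imread('pics/scene0.png');b=cv2.imread('pics/s19.png')
d=cv2.absdiff(a,b)[150:215,375:460].max(2); print("cup/tin region diff max",d.max(),(d>60).sum())
c=np.hstack([a[140:240,360:470],b[140:240,360:470]]);cv2.imwrite('pics/ct.png',cv2.resize(c,None,fx=3.5,fy=3.5))
E
```

```text
time: 17.37
eef_pos: [0.5201, -0.0607, 0.0981]
orientation: [-3.117, 1.571, -3.137]
force: [-0.9, -0.1, -0.9]
gripper_width: 0.0362
t 17.37 pos [ 0.5201 -0.0607  0.0981] zdir -1.14 tilt [-2.e-04 -0.e+00 -1.e+00] F [-0.9 -0.1 -0.9] w 0.0362 
shift cm xyz [-0.06 -0.04  0.02]
yaw rad needed -0.0008
cup/tin region diff max 163 2546
```

View pics/ct.png

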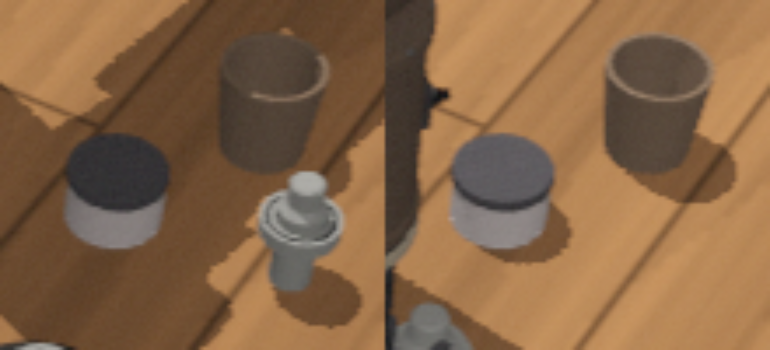

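View pics/w19.png

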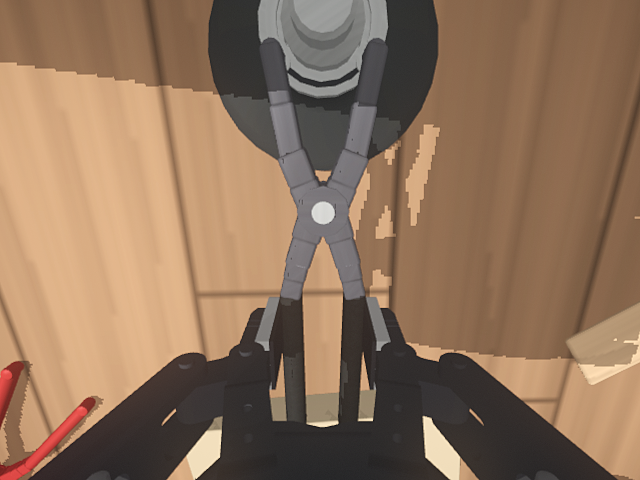

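The cup (about (656,100) in the crop) and the tin (about (502,190)) are where they were; only shadows changed. The pliers are squeezed with the clip around the spindle on the bearing. Handing in.

```bash
python3 -c "
from bench import job,status
print(job.hand_in());s=status.sense();print(s['time'],s['eef_pos'].round(4),s['force'].round(1),s['gripper_width'])"
```

```text
the job is handed in; nothing more can be done
None
the job is handed in; nothing more can be done
```

The spindle is home in the base. The dark pliers are still in the grip, squeezed to their stop, with the spread clip around the spindle at the groove. I handed in at about 17.4 s of the 53 s, and no verdict came back.

- **Spindle:** The collar met the neck with 24 N at TCP z 0.053. After release, the wrist picture matched an upright spindle at (0.522, 0.064) to well under 1 mm.
- **Squeeze:** The gripper held 36 mm by its own reading, below the 40–41 mm expected over the squeezed handles. It had also read 53 mm on the 55 mm bearing. The jaws (about 44 mm) and clip (about 48 mm) measured fully spread in the picture.
- **Clip on the groove:** It went over the land with no side force beyond noise. It touched the bearing at TCP z ≈ 0.0986 and ended in light contact.
    - **Across the jaws:** centred to about 0.5 mm.
    - **Along the pliers:** good only to about 1 mm, because the clip's front is outside the wrist picture.
- **Tilt:** I pressed about 0.8 mm past contact and backed off, and the nose stayed up by an estimated 0.3–0.4°, so the clip is very slightly off level.
- **Cup and tin:** They show at the same place in the first and last pictures. The raw difference between the pictures was large, but by eye it was only the shadows.

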